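# Put the drained mug away on the mug tree

### The job

The washed mug has drained: put it away. Swing the clear lid of the draining box up and over until it rests open by itself and leave it open so the box can air, then lift the mug out and hang it by its handle on the free arm of the mug tree, whatever slope that arm was left at. It is ceramic and the tree is only standing there: tip the mug over the way it will hang and lower it until the arm carries it before letting go, so that it neither drops and swings nor knocks or shoves the tree, and leave the beaker in the box and everything else where it is.

Things in the scene. Friction and masses are not known exactly. Their poses are not given: they have to be found in the camera images.
- drainer: Open white plastic draining box, 200 (x) x 300 (y) x 100 mm high, walls 5 mm, fixed. Origin: centre of its underside; x points from the front wall to the hinged back wall, z up. On a drip grid at z = 8 mm stand the mug and the beaker, one in each half, about 65 mm either side of the middle; the mug is 5 to 30 mm to the front of the middle. Neither reaches above the rim.
- lid (a joint): Angle of the box's clear plastic lid, hinged on the back rim: 0 closed, 1.57 upright, 1.9 its stop (leaning back, open). It turns freely under its own weight (about 2.5 N): below about 1.5 rad it falls shut, beyond it falls on open to the stop.
- lid_hinge (a point): Middle of the lid's hinge line, on the back rim of the box, 100.5 mm above the worktop; the line runs along the box's y. The lid is a flat 200 x 300 mm panel, 6 mm thick, its underside in the plane of the hinge line.
- lid_handle (a point): Middle of the round steel bar handle on the lid, 10 mm thick, 100 mm long, parallel to the hinge, on a leg at each end. Lid closed: 170 mm to the front of the hinge line (30 mm behind the lid's front edge) and 41 mm above it, 35 mm above the panel's top face. It turns with the lid, so that once open it is on the far side of the panel.
- mug: White ceramic mug standing mouth down, straight-sided, 62 mm outside diameter, 88 mm high, about 0.28 kg, with one D-shaped handle. Origin: centre of the rim circle (now at the bottom); z points from the mouth to the foot (now up), x from the axis to the handle. Mass centre near x = 6, z = 55 mm.
- mug_eye (a point): Centre of the clear opening of the mug's handle, at x = 44.5, y = 0, z = 48 mm in the mug's axes. The handle is a round bar 11 mm thick in the x-z plane: centre lines along x at z = 20 and z = 76 mm, and along z at x = 63 mm, corners cut by 5 mm. The clear opening runs from x = 31 to 57 mm and z = 26 to 70 mm.
- mug_corner (a point): Inside corner of the handle opening next to the foot of the mug, where the axis of the tree's arm comes to lie when the mug hangs from it: x = 53.5, y = 0, z = 64 mm in the mug's axes. Hung there the mug comes to rest tipped about 78 degrees from standing, handle up, its body under the arm, its foot turned to the side away from the handle.
- tree: Dark steel mug tree, about 2.2 kg, standing loose: foot 180 mm across, post 14 mm thick, 318 mm high, three arms 120 degrees apart, two of them carrying white mugs (part of the tree). Origin: centre of the foot's underside, z up; x points horizontally along the one free arm, roughly at the robot. A sideways push of about 7 N at the arms tips it.
- free_arm_root (a point): Where the axis of the free arm meets the post's axis, 200 mm above the worktop. From there the arm, a straight round bar 8 mm thick, rises outwards to an end ball 14 mm in diameter centred 119 mm along it. It is pinned at the post for folding and stiff: it stays at the slope it was last left at, anywhere from 12 to 32 degrees above level, which is not measured: look or feel for it.
- beaker: White ceramic beaker without a handle, mouth down in the other half of the box, 63 mm at the mouth, 55 mm at the top, 78 mm high. Origin: centre of its underside. To be left.
- jar: Bystander: amber glass jar with black cap, 54 mm across, 85 mm high, in the middle behind the box and the tree. Origin: centre of its underside.
- saucer: Bystander: white saucer, 140 mm across, 16 mm high, on the left between the robot and the task's things. Origin: centre of its underside.
- sugar: Bystander: dark wooden box of sugar sachets, 66 x 120 x 60 mm, between the box and the tree, on the side of the robot. Origin: centre of its underside.
- teaspoon: Bystander: steel teaspoon 140 mm long, lying on the right, nearer to the robot than the task's things. Origin: about its middle, on its underside.
- cups: Bystander: stack of paper cups, 76 mm across, 140 mm high, near the far edge. Origin: centre of its underside.

How it is judged (in metres and radians):
On the way, in this order (a step that is already met when the one before it is completed fails the run):
1. the lid has been swung past its balance point and rests open by itself, out of the robot's grip (value of joint lid above 1.75 rad and contact force between the fingers and lid below 0.5 N), for 0.2 s.
2. the mug is lifted clear of the box (z of mug in the frame of drainer above 0.11 m), for 0.1 s.
3. the free arm, through the handle, carries the mug while the fingers still hold it (x of mug_eye in the frame of tree between 0.02 and 0.115 m and y of mug_eye in the frame of tree between -0.026 and 0.026 m and z of mug_eye in the frame of tree between 0.17 and 0.275 m and angle between the y axis of mug and the x axis of tree, either way round below 0.6 rad and contact force between mug and tree above 1 N and contact force between the fingers and mug above 2 N), for 0.15 s.
At the end, for the whole second after the job is handed in: The arm passes through the mug's handle (eye 20-115 mm out from the post, within 26 mm sideways, 170-275 mm high, facing along the arm within 0.6 rad); mug tipped over 0.7 rad, carried by the tree, at rest but for a slight swing; tree upright, moved under 40 mm; lid over 1.75 rad (x of mug_eye in the frame of tree between 0.02 and 0.115 m and y of mug_eye in the frame of tree between -0.026 and 0.026 m and z of mug_eye in the frame of tree between 0.17 and 0.275 m and angle between the y axis of mug and the x axis of tree, either way round below 0.6 rad and angle between mug's own z axis and vertical above 0.7 rad and contact force between mug and tree above 0.5 N and linear speed of mug below 0.15 m/s and angular speed of mug below 2.5 rad/s and value of joint lid above 1.75 rad and angle between tree's own z axis and vertical below 0.05 rad and distance of tree from where it was at the start of the episode below 0.04 m); the robot touches nothing.
It fails at once if the mug is let drop so that it swings (over 9 rad/s) (angular speed of mug above 9 rad/s).
It fails at once if the mug is knocked or pressed hard against the tree (over 15 N) (contact force between mug and tree above 15 N).
It fails at once if the tree is tipped (over 0.15 rad) (angle between tree's own z axis and vertical above 0.15 rad).
It fails at once if the beaker or another bystander is moved by more than 30 mm (distance of any of beaker, jar, saucer, sugar, teaspoon, cups from where it was at the start of the episode above 0.03 m).
It also fails if it takes over 72 s, if anything falls off the work surface, if the arm or the gripper's body presses on something with over 40 N, if the wrist force passes 120 N, or if a joint passes its speed limit or range.

### The arm

A 6-joint arm with a two-finger parallel gripper is mounted at the origin on the work surface. World frame = base frame: x ahead of the robot, y to its left, z up, the work surface at z = 0. Lengths are in mm, angles in rad, forces in N, time in s.
With the tool pointing down it reaches from about 350 to 975 mm from the base axis. Payload 7.1 kg.
Tool frame: the origin (TCP) lies at the very end of the fingers, on their centre line; the grasp point (between the pads) lies ctrl.hold_point_z behind it (ctrl.hold_point_z is the distance from the TCP to the grasp point, in mm); z points along the fingers, y is the line along which they close (so a half turn about z gives the same grasp; the last joint's range is limited). The gripper opens to 88 mm and grips with 3 to 60 N. Pads are 20 mm wide; open, the fingers measure 115 mm over their backs; the gripper's body (75 mm by 178 mm) begins 61 mm behind the grasp point.
Start: joints at [1.208, 0.423, 1.63, -0, 1.089, -0.019], TCP at [210.635, 588.419, 189.575] pointing down, gripper open.
Joint ranges: [-3, 3], [-0.9, 2.11], [0.09, 2.58], [-1.31, 4.45], [0.11, 2.69], [-2.54, 2.54]. Speed limits (rad/s): [2.39, 2.39, 3.01, 3.14, 3.14, 3.14].

### API

Orientations are given as a rotation vector (axis times angle).
In Python, from workcell import ctrl gives the robot as it stands. The module is installed in compiled form; this text tells all that it offers.
- The arm moves only by the shell command python3 -m creep 'ROWS'. ROWS is JSON, a list of rows, each an object with "translation": the shift along the tool's x, y, z in mm, a list of three; "angular": the turn, a rotation vector about the tool's x, y, z in rad, a list of three; "jaw": the opening, from 0 (shut) to 1 (fully open). A call has exactly 8 rows; each row is the pose to reach, as a shift and turn from the pose commanded when the call began, along the tool's axes at that moment; what a row does not reach only later rows make up. A row lasts 1/8 s, in which the tool goes at most 62.5 mm and 10.7 degrees, less where a joint would pass 70% of its speed; a pose out of reach is approached as far as the arm can. A call with a gripper value outside its range is refused whole. The fingers move at their own pace and stop on an object; the grip force is fixed at half the most. Time passes only in rows, so rows that repeat a pose let the fingers close, or fill a call up. It gives the time, the measured TCP pose, the force, the opening and the grip force at its end, in the units of the state.
- ctrl.get_obs(): the state, without advancing time (a new reading comes with each control period).
- ctrl.get_image(name): name is "side" or "top"; returns the picture (384x512x3 uint8, red, green, blue); there is no depth.
- ctrl.camera_info(name): a dict with "camera_matrix" (3x3 intrinsics, pixels), "world_from_camera" (4x4, takes a point from camera to world coordinates). Camera axes: x right, y up, looking along -z (the intrinsics and any distortion apply to the point x, -y, -z); pixel columns grow to the right and rows downward; lengths in mm; the calibration is good to about 2 mm. A picture is of the moment at which its call begins. camera_info takes no time and is no camera call.
- ctrl.close_job(): hands the job in; it is judged then, once.
Trained networks look in the newest picture that a camera, given by its name, has taken for a name from the list of things; names that differ only in an ending like _2 or _b are one class to them, and where a whole thing is asked for, a point or a joint stands for the part that bears it (a point fixed in the world has none). Each returns a list of dicts, best first, with "score" (0 to 1); they miss things now and then, are a little off and sometimes report something else, mostly with a low value. They report only what shows in the picture. A call takes as long as a camera call.
- ctrl.look_for(camera, label): "rect" ([left, top, right, bottom] in pixels, round what is visible of it).
The state is a dict: "t": time; "qpos": joint angles; "qvel": joint speeds; "joint_torque": joint torques, N m; "ee_pos": TCP position; "orientation": TCP orientation; "ft_force": force on the tool from outside, world axes, zero at the start; "moment": the same for the moment, N m; "width": finger opening in mm; "grasp_force": force on a finger pad.
Only numpy, scipy, OpenCV 4.12 (cv2) and the standard library are available. Lean on these libraries where they do the work, as an engineer would, in place of code of your own. Each camera call takes 0.05 s, during which the arm holds its last target. There are 200 camera calls.

## Working session

There is one attempt and no reset: what is moved stays moved. The work goes in short steps, Python scripts to look and compute and a shell command to move; the robot and the scene stay as the last step left them, time stands still between calls to the robot, and variables do not carry over. Pictures are saved under pics/ and viewed, at most 10 in all, crops included, and the job is handed in when it is done.

```bash
mkdir -p pics
cat > h.py <<'E'
import numpy as np, cv2
from workcell import ctrl
from scipy.spatial.transform import Rotation as R
def cam(n):
    c=ctrl.camera_info(n); return np.array(c["camera_matrix"]),np.array(c["world_from_camera"]),c
def proj(n,p):
    K,T,_=cam(n); q=np.linalg.inv(T)@np.append(p,1); q=q[:3]*[1,-1,-1]; u=K@q; return u[:2]/u[2]
def ray(n,uv):
    K,T,_=cam(n); d=np.linalg.inv(K)@[uv[0],uv[1],1]; return T[:3,3],T[:3,:3]@(d*[1,-1,-1])
def atz(n,uv,z):
    o,d=ray(n,uv); return o+d*(z-o[2])/d[2]
def tri(uv1,uv2,n1="top",n2="side"):
    o1,d1=ray(n1,uv1);o2,d2=ray(n2,uv2)
    s=np.linalg.lstsq(np.stack([d1,-d2],1),o2-o1,rcond=None)[0]
    a,b=o1+d1*s[0],o2+d2*s[1]; return (a+b)/2,np.linalg.norm(a-b)
E
python3 - <<'E'
from h import *
np.set_printoptions(precision=1,suppress=True)
o=ctrl.get_obs();print({k:np.round(v,3) for k,v in o.items()},ctrl.hold_point_z)
for n in("top","side"):
    print(cam(n)[2]); cv2.imwrite(f"pics/{n}0.png",cv2.resize(ctrl.get_image(n)[:,:,::-1],(800,600),interpolation=cv2.INTER_CUBIC))
    for l in "drainer lid lid_handle mug mug_eye tree free_arm_root beaker jar saucer sugar teaspoon cups".split():
        print(n,l,[(np.round(d["rect"]).tolist(),round(d["score"],2)) for d in ctrl.look_for(n,l)[:3]])
E
```

```text
{'t': np.float64(0.0), 'qpos': array([ 1.2,  0.4,  1.6,  0. ,  1.1, -0. ]), 'qvel': array([-0.,  0., -0.,  0., -0., -0.]), 'joint_torque': array([ -0. , -54.5, -27.4,   0.1,   0. ,  -0. ]), 'ee_pos': array([210.4, 587.8, 188.8]), 'orientation': array([-0.5, -3.1,  0. ]), 'ft_force': array([-0.2, -0.9, -0.6]), 'moment': array([-0. , -0.1,  0. ]), 'grasp_force': np.float64(0.0), 'width': np.float64(87.727)} 18.700000000000003
{'camera_matrix': array([[481.5,   0. , 250.3],
       [  0. , 481.5, 194.2],
       [  0. ,   0. ,   1. ]]), 'world_from_camera': array([[   0. ,    1. ,   -0.2,  321. ],
       [  -1. ,    0. ,   -0. ,  -16.6],
       [   0. ,    0.2,    1. , 1399.7],
       [   0. ,    0. ,    0. ,    1. ]])}
top drainer [([279.0, 167.0, 400.0, 257.0], 0.75)]
top lid [([282.0, 166.0, 400.0, 247.0], 0.86)]
top lid_handle [([282.0, 168.0, 398.0, 250.0], 0.98)]
top mug []
top mug_eye []
top tree [([123.0, 141.0, 199.0, 222.0], 0.59)]
top free_arm_root [([121.0, 141.0, 201.0, 221.0], 0.83)]
top beaker []
top jar [([240.0, 149.0, 254.0, 175.0], 0.66)]
top saucer [([116.0, 270.0, 162
[... 390 characters left out ...]
 [   0. ,    0. ,    0. ,    1. ]])}
side drainer [([247.0, 217.0, 412.0, 371.0], 0.75), ([172.0, 103.0, 249.0, 212.0], 0.3)]
side lid [([248.0, 218.0, 413.0, 340.0], 0.93)]
side lid_handle [([249.0, 214.0, 415.0, 343.0], 0.57)]
side mug []
side mug_eye [([173.0, 102.0, 250.0, 213.0], 0.36)]
side tree [([175.0, 103.0, 252.0, 213.0], 0.6)]
side free_arm_root [([169.0, 100.0, 249.0, 211.0], 0.78)]
side beaker []
side jar [([275.0, 190.0, 297.0, 227.0], 0.6)]
side saucer [([90.0, 206.0, 143.0, 239.0], 0.67)]
side sugar [([186.0, 231.0, 242.0, 276.0], 0.58), ([250.0, 216.0, 416.0, 341.0], 0.16)]
side teaspoon [([230.0, 353.0, 299.0, 384.0], 0.92)]
side cups [([312.0, 167.0, 341.0, 219.0], 0.76)]
```

View pics/top0.png

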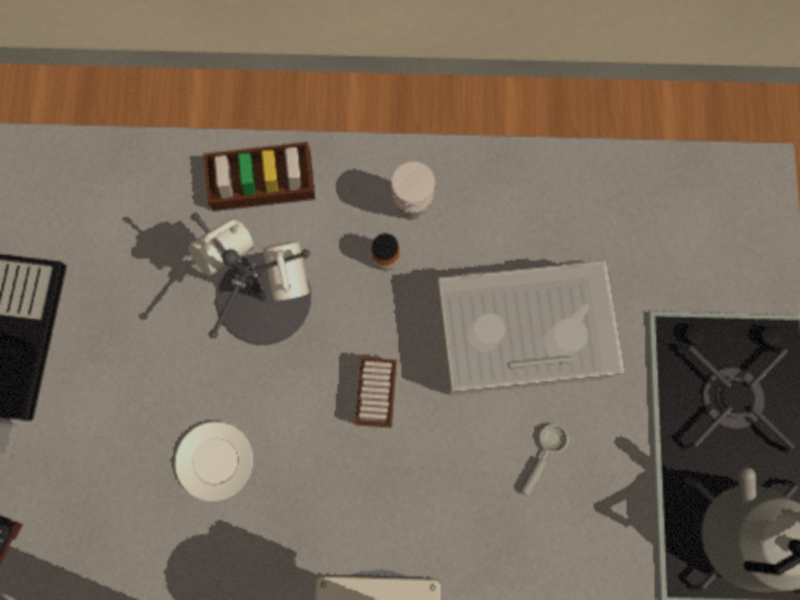

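View pics/side0.png

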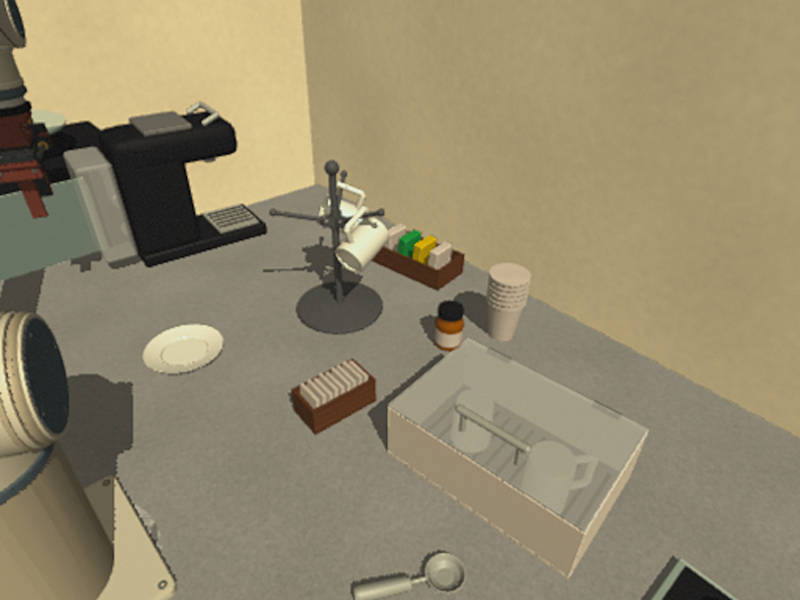

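Top view: lidded box with corners (440,280), (605,263), (622,373) and (452,390), bar handle (510,365)–(571,360), mug at (571,335) with its handle towards (585,310), beaker at (488,330), tree post top (232,257), free arm ball (214,333). Side view: bar (459,408)–(526,450), post top (332,167), arm ball (274,212). Next I'll zoom in to refine these.

Run:
```python
from h import *
def crop(n,x,y,w=133,h=100):
    im=ctrl.get_image(n)[y:y+h,x:x+w,::-1]; im=cv2.resize(im,(400,300),interpolation=cv2.INTER_CUBIC)
    return cv2.convertScaleAbs(im,alpha=1.3)
m=np.vstack([np.hstack([crop("top",275,163),crop("top",120,138,80,60)]),np.hstack([crop("side",243,250,146,110),crop("side",165,98,107,80)])])
cv2.imwrite("pics/m1.png",m)
```

```text
(no output)
```

View pics/m1.png

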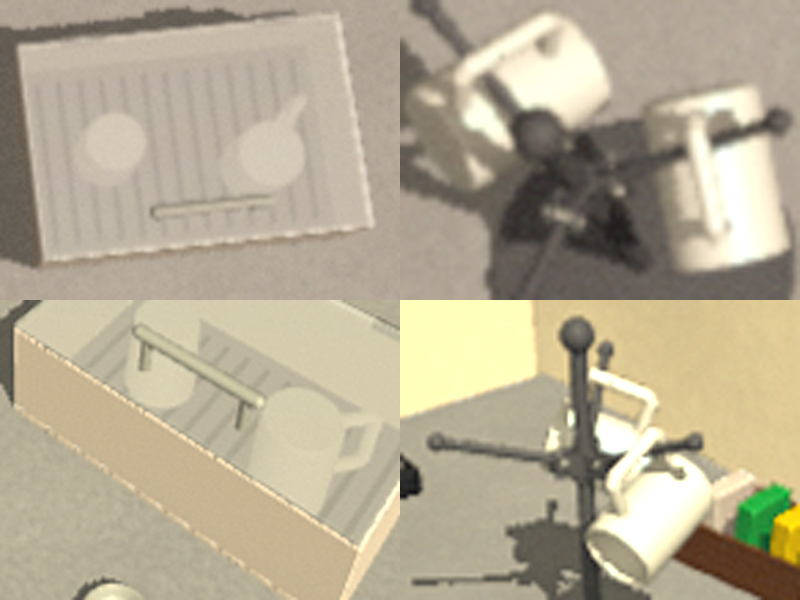

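```bash
cat > fit.py <<'E'
from h import *
from scipy.optimize import least_squares
np.set_printoptions(precision=2,suppress=True)
T1=lambda u,v:np.array([275+(u+.5)*133/400-.5,163+(v+.5)/3-.5])
T2=lambda u,v:np.array([120+(u-400+.5)/5-.5,138+(v+.5)/5-.5])
S1=lambda u,v:np.array([243+(u+.5)*.365-.5,250+(v-300+.5)*.3667-.5])
S2=lambda u,v:np.array([165+(u-400+.5)*.2675-.5,98+(v-300+.5)*.2667-.5])
F=lambda u,v:np.array([(u+.5)/1.5625-.5,(v+.5)/1.5625-.5])
D=[("top",T1(18,44),[100,150,106]),("top",T1(338,13),[100,-150,106]),("top",T1(373,227),[-100,-150,106]),("top",T1(43,264),[-100,150,106]),
("top",T1(155,212),[-70,50,141]),("top",T1(271,201),[-70,-50,141]),("side",S1(137,330),[-70,50,141]),("side",S1(262,403),[-70,-50,141]),("side",S1(358,548),[-100,-150,103])]
rz=lambda a:R.from_euler('z',a).as_matrix()
f=lambda p:np.concatenate([proj(n,rz(p[2])@np.array(q)+[p[0],p[1],0])-uv for n,uv,q in D])
s=least_squares(f,[550,-200,0.1],loss="soft_l1"); print("drainer",s.x); print(f(s.x).reshape(-1,2).T)
d=s.x
m=atz("top",T1(272,155),96); h=atz("top",T1(302,97),84); b=atz("top",T1(115,142),86)
print("mug",m,"beaker",b,"handle dir",np.arctan2(*(h-m)[[1,0]]),np.linalg.norm((h-m)[:2]))
for q in(m,b): print(" in drainer",rz(-d[2])@(q-[d[0],d[1],0]))
print("side proj mug top centre",proj("side",m),S1(305,405))
def ft(p):
    x,y,a,sl,hz=p; e=119*np.cos(sl); B=np.array([x+e*np.cos(a),y+e*np.sin(a),200+119*np.sin(sl)]); P=np.array([x,y,hz])
    return np.concatenate([proj("top",B)-F(214,333),proj("side",B)-S2(437,440),proj("top",P)-T2(538,133),proj("side",P)-S2(577,334),proj("side",[x,y,200])-S2(583,463)])
s=least_squares(ft,[580,330,-2,.4,311]); print("tree",s.x,np.degrees(s.x[2:4])); print(ft(s.x).reshape(-1,2).T)
E
python3 fit.py
```

```text
drainer [ 550.58 -253.67    0.13]
[[-0.7   0.34  0.55 -0.36 -0.07 -0.93  0.27 -2.47  0.55]
 [ 0.19 -0.37 -0.1  -0.84  0.01 -0.25  1.11 -0.13  0.75]]
mug [ 535.33 -327.24   96.  ] beaker [ 545.16 -185.52   86.  ] handle dir -0.5060147239387741 65.49379416805971
 in drainer [-24.73 -70.94  96.  ]
 in drainer [ 3.54 68.27 86.  ]
side proj mug top centre [352.71 293.87] [354.01 288.19]
tree [606.76 231.58  -3.43   0.36 305.03] [-196.29   20.54]
[[ 0.05 -0.11  0.08 -0.34  0.08]
 [-0.07  0.01 -0.25  0.08  0.14]]
```

The crops give box, mug, tree and arm (slope about 20°), with small residuals in the tree fit. First I'll work out the lid moves with a helper that prints relative shifts.

```bash
cat >> h.py <<'E'
DX,DY,DA=550.58,-253.67,0.13
def dw(p): # drainer->world
    return R.from_euler('z',DA).apply(p)+[DX,DY,0]
def rot(z,y):
    z=np.array(z,float);z/=np.linalg.norm(z);y=np.array(y,float);y-=z*(y@z);y/=np.linalg.norm(y)
    return R.from_matrix(np.stack([np.cross(y,z),y,z],1))
def now():
    o=ctrl.get_obs(); return np.array(o["ee_pos"]),R.from_rotvec(o["orientation"]),o
def rel(tcp,Rt):
    p,Rc,_=now(); return np.round(Rc.inv().apply(tcp-p),1).tolist(),np.round((Rc.inv()*Rt).as_rotvec(),3).tolist()
H=18.7
def lidpose(th,tilt,back=0):
    b=np.array([100-170*np.cos(th)+41*np.sin(th),0,100.5+170*np.sin(th)+41*np.cos(th)])
    z=np.array([-np.sin(tilt),0,-np.cos(tilt)]) # leans with the lid
    Rd=R.from_euler('z',DA)
    return dw(b+z*(H-back)),rot(Rd.apply(z),Rd.apply([1,0,0]))
E
python3 - <<'E'
from h import *
p,Rc,o=now(); print(Rc.as_matrix().round(3))
print("above",rel(*lidpose(0,0,70)),lidpose(0,0,70)[0]);
E
```

```text
[[-0.941  0.337 -0.   ]
 [ 0.337  0.941 -0.   ]
 [ 0.    -0.    -1.   ]]
above ([-541.6, -710.1, -3.2], [-0.0, 0.0, 1.097]) [ 481.17066744 -262.74438998  192.8       ]
```

```bash
python3 -m creep '[{"translation":[-36,-47,0],"angular":[0,0,0],"jaw":1},{"translation":[-72,-95,0],"angular":[0,0,0],"jaw":1},{"translation":[-108,-142,0],"angular":[0,0,0],"jaw":1},{"translation":[-144,-190,0],"angular":[0,0,0],"jaw":1},{"translation":[-180,-237,0],"angular":[0,0,0],"jaw":1},{"translation":[-216,-284,0],"angular":[0,0,0],"jaw":1},{"translation":[-252,-331,0],"angular":[0,0,0],"jaw":1},{"translation":[-288,-378,0],"angular":[0,0,0],"jaw":1}]'
python3 - <<'E'
from h import *
print(rel(*lidpose(0,0,70)),now()[2]["qpos"])
E
```

```text
t: 2.6
ee_pos: [354.9, 133.8, 190.0]
orientation: [0.536, 3.094, 0.001]
ft_force: [1.0, 0.9, 0.3]
width: 87.8
grasp_force: 0.0
([-252.4, -330.9, -2.8], [0.001, 0.001, 1.098]) [ 3.29255063e-01  4.68905603e-02  2.13626922e+00 -2.97827519e-05
  9.57049504e-01 -8.98265946e-01]
```

```bash
python3 -m creep '[{"translation":[-36,-48,0],"angular":[0,0,0.15],"jaw":1},{"translation":[-72,-95,0],"angular":[0,0,0.31],"jaw":1},{"translation":[-108,-142,0],"angular":[0,0,0.47],"jaw":1},{"translation":[-144,-190,0],"angular":[0,0,0.63],"jaw":1},{"translation":[-180,-237,0],"angular":[0,0,0.79],"jaw":1},{"translation":[-216,-284,0],"angular":[0,0,0.95],"jaw":0.6},{"translation":[-252.4,-331,0],"angular":[0,0,1.098],"jaw":0.6},{"translation":[-252.4,-331,-3],"angular":[0,0,1.098],"jaw":0.6}]'
python3 - <<'E'
from h import *
print(rel(*lidpose(0,0,0)),now()[2]["qpos"])
def crop(n,x,y,w,h,W,HH):
    return cv2.convertScaleAbs(cv2.resize(ctrl.get_image(n)[y:y+h,x:x+w,::-1],(W,HH),interpolation=cv2.INTER_CUBIC),alpha=1.3)
cv2.imwrite("pics/m2.png",np.hstack([crop("top",255,120,170,210,400,494),crop("side",180,90,250,280,441,494)])[:,:800])
E
```

```text
t: 3.6
ee_pos: [481.4, -264.8, 192.4]
orientation: [2.079, 2.354, -0.0]
ft_force: [-0.4, 1.0, -0.0]
width: 61.0
grasp_force: 0.0
([2.2, -0.0, 69.6], [0.001, 0.001, -0.006]) [-5.24377200e-01  3.08687254e-01  1.79657662e+00 -4.11867225e-04
  1.03498030e+00 -6.48220922e-01]
```

View pics/m2.png

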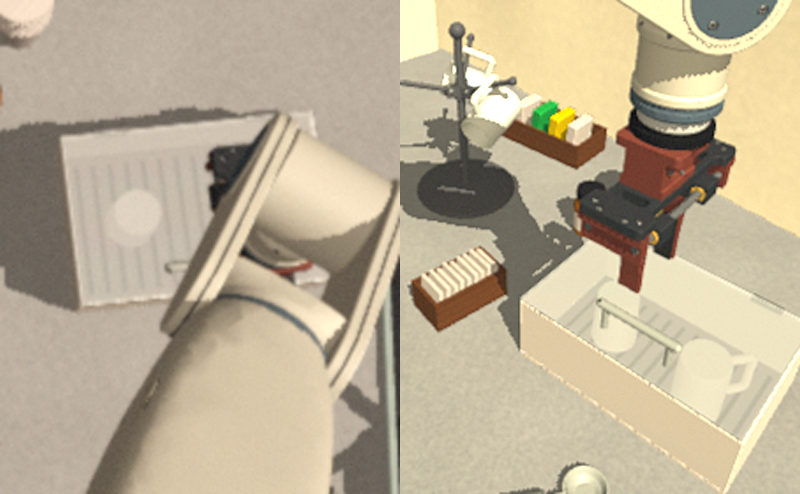

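The gripper is above the bar, with its long side along the closing line. In this crop the bar runs (600,303)–(678,350) and sits under the fingertips (about (650,270)). I'll descend and grip.

```bash
python3 -m creep '[{"translation":[2,0,35],"angular":[0,0,0],"jaw":0.6},{"translation":[2,0,69],"angular":[0,0,0],"jaw":0.6},{"translation":[2,0,69],"angular":[0,0,0],"jaw":0},{"translation":[2,0,69],"angular":[0,0,0],"jaw":0},{"translation":[2,0,69],"angular":[0,0,0],"jaw":0},{"translation":[2,0,69],"angular":[0,0,0],"jaw":0},{"translation":[2,0,69],"angular":[0,0,0],"jaw":0},{"translation":[2,0,69],"angular":[0,0,0],"jaw":0}]'
python3 - <<'E'
from h import *
print(now()[2]["moment"])
for i in range(1,21):
    th=1.87*i/20; print(round(th,2),rel(*lidpose(th,0.34*th/1.87*1.0)))
E
```

```text
t: 4.7
ee_pos: [480.2, -259.3, 123.8]
orientation: [2.074, 2.36, 0.0]
ft_force: [0.2, -0.1, 0.2]
width: 0.2
grasp_force: 0.0
[-0.02310415  0.05217014 -0.01354034]
0.09 ([-3.5, 4.7, -14.7], [0.017, 0.0, -0.001])
0.19 ([-3.5, 10.4, -29.9], [0.034, 0.0, -0.001])
0.28 ([-3.5, 17.5, -44.5], [0.051, 0.0, -0.001])
0.37 ([-3.5, 26.0, -58.3], [0.068, 0.0, -0.001])
0.47 ([-3.5, 35.6, -71.3], [0.085, 0.0, -0.001])
0.56 ([-3.5, 46.5, -83.3], [0.102, 0.0, -0.001])
0.65 ([-3.4, 58.4, -94.2], [0.119, 0.0, -0.001])
0.75 ([-3.4, 71.2, -103.9], [0.136, 0.0, -0.001])
0.84 ([-3.4, 85.0, -112.3], [0.153, 0.0, -0.001])
0.94 ([-3.4, 99.4, -119.4], [0.17, 0.0, -0.001])
1.03 ([-3.4, 114.4, -125.1], [0.187, 0.0, -0.001])
1.12 ([-3.4, 129.9, -129.3], [0.204, 0.0, -0.001])
1.22 ([-3.4, 145.7, -132.1], [0.221, 0.0, -0.001])
1.31 ([-3.3, 161.7, -133.3], [0.238, 0.0, -0.001])
1.4 ([-3.3, 177.7, -133.0], [0.255, 0.0, -0.001])
1.5 ([-3.3, 193.7, -131.2], [0.272, 0.0, -0.001])
1.59 ([-3.3, 209.4, -127.9], [0.289, 0.0, -0.001])
1.68 ([-3.3, 224.7, -123.2], [0.306, 0.0, -0.001])
1.78 ([-3.3, 239.4, -117.0], [0.323, 0.0, -0.001])
1.87 ([-3.2, 253.6, -109.4], [0.34, -0.0, -0.001])
```

Run:
```python
from h import *
def crop(n,x,y,w,h,W,HH):
    return cv2.convertScaleAbs(cv2.resize(ctrl.get_image(n)[y:y+h,x:x+w,::-1],(W,HH),interpolation=cv2.INTER_CUBIC),alpha=1.3)
cv2.imwrite("pics/m3.png",crop("side",245,180,180,150,720,600))
p=now()[0]; print("tip proj",(proj("side",p)-[245,180])*4, "expected bar ends",[(proj("side",dw([-70,s,141.5]))-[245,180])*4 for s in(50,-50)])
```

```text
tip proj [263.79087327 396.69973908] expected bar ends [array([191.85579245, 326.35340532]), array([363.30971282, 428.60195484])]
```

View pics/m3.png

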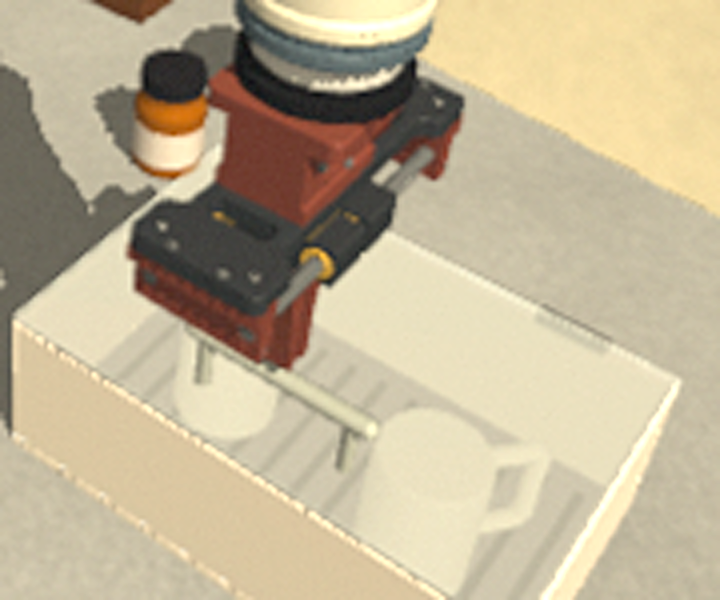

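Run:
```python
from h import *
print("m2 pred",proj("side",[481.4,-264.8,192.4]),"seen ~",(320.6,243.6))
p=now()[0]
for dz in(0,10,20,30):print(dz,(proj("side",p+[0,0,dz])-[245,180])*4)
im=ctrl.get_image("side").astype(int)
red=(im[:,:,0]>1.7*im[:,:,1])&(im[:,:,0]>40)
ys,xs=np.nonzero(red[250:290,280:345]); print("lowest red rows",[(v+250,xs[ys==v].min()+280,xs[ys==v].max()+280) for v in sorted(set(ys))[-6:]])
print(np.round(ctrl.get_obs()["qpos"],3), cam("side")[1].round(3).tolist())
for c in ("side","top"):
  print(c,ctrl.look_for(c,"lid_handle"))
```

```text
m2 pred [317.59320302 256.14790668] seen ~ (320.6, 243.6)
0 [263.79087327 396.69973908]
10 [265.99772067 383.25382157]
20 [268.24197516 369.57998953]
30 [270.52459597 355.67239852]
lowest red rows [(np.int64(266), np.int64(303), np.int64(320)), (np.int64(267), np.int64(304), np.int64(320)), (np.int64(268), np.int64(306), np.int64(320)), (np.int64(269), np.int64(307), np.int64(318)), (np.int64(270), np.int64(314), np.int64(317)), (np.int64(271), np.int64(315), np.int64(317))]
[-0.517  0.397  1.855  0.     0.89  -0.646] [[0.738, 0.38, -0.558, 76.294], [-0.675, 0.441, -0.592, -525.457], [0.021, 0.813, 0.582, 665.993], [0.0, 0.0, 0.0, 1.0]]
side [{'rect': [249.1, 212.2, 415.4, 342.5], 'score': 0.61}]
top [{'rect': [280.5, 166.7, 394.5, 252.9], 'score': 0.76}]
```

```bash
python3 -m creep '[{"translation":[0,0,0],"angular":[0,0,0],"jaw":0.6},{"translation":[0,0,0],"angular":[0,0,0],"jaw":0.6},{"translation":[0,0,0],"angular":[0,0,0],"jaw":0.6},{"translation":[0,0,6],"angular":[0,0,0],"jaw":0.6},{"translation":[0,0,12],"angular":[0,0,0],"jaw":0.6},{"translation":[0,0,12],"angular":[0,0,0],"jaw":0},{"translation":[0,0,12],"angular":[0,0,0],"jaw":0},{"translation":[0,0,12],"angular":[0,0,0],"jaw":0}]'
python3 -m creep '[{"translation":[0,0,0],"angular":[0,0,0],"jaw":0},{"translation":[0,0,0],"angular":[0,0,0],"jaw":0},{"translation":[0,0,0],"angular":[0,0,0],"jaw":0},{"translation":[0,0,0],"angular":[0,0,0],"jaw":0},{"translation":[0,0,0],"angular":[0,0,0],"jaw":0},{"translation":[0,0,0],"angular":[0,0,0],"jaw":0},{"translation":[0,0,0],"angular":[0,0,0],"jaw":0},{"translation":[0,0,0],"angular":[0,0,0],"jaw":0}]'
python3 - <<'E'
from h import *
im=ctrl.get_image("side").astype(int)
red=(im[:,:,0]>1.7*im[:,:,1])&(im[:,:,0]>40)
ys,xs=np.nonzero(red[250:300,280:345]); print("lowest red rows",[(v+250,xs[ys==v].min()+280,xs[ys==v].max()+280) for v in sorted(set(ys))[-4:]])
im=ctrl.get_image("side")[180:330,245:425,::-1]
cv2.imwrite("pics/m4.png",cv2.convertScaleAbs(cv2.resize(im,(720,600),interpolation=cv2.INTER_CUBIC),alpha=1.3))
E
```

```text
t: 5.9
ee_pos: [480.3, -259.3, 111.7]
orientation: [2.073, 2.36, 0.0]
ft_force: [-0.2, 0.1, 0.1]
width: 24.1
grasp_force: 0.0
t: 6.9
ee_pos: [481.2, -259.7, 113.8]
orientation: [2.072, 2.358, 0.001]
ft_force: [-4.3, 2.8, 18.7]
width: 0.2
grasp_force: 9.4
lowest red rows [(np.int64(272), np.int64(306), np.int64(317)), (np.int64(273), np.int64(308), np.int64(317)), (np.int64(274), np.int64(315), np.int64(316)), (np.int64(275), np.int64(316), np.int64(316))]
```

View pics/m4.png

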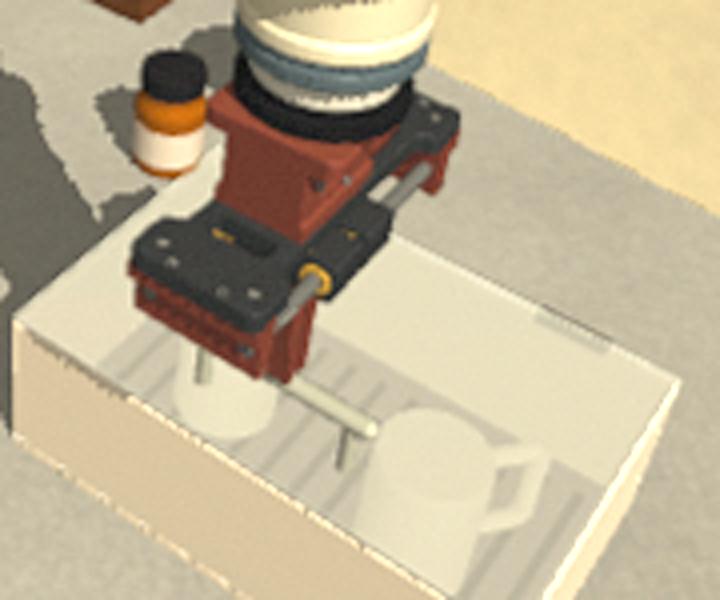

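Run:
```python
from h import *
P=np.array([480.2,-259.3,123.8]);Rd=R.from_euler('z',DA)
for dz in (0,15,20,25,30,35):
    print(dz,[np.round(proj("side",P+[0,0,dz]+Rd.apply([a,b,0])),1).tolist() for a,b in((-13.5,-10),(-13.5,10),(13.5,-10),(-9,-10))])
```

```text
0 [[311.5, 285.7], [303.1, 280.5], [318.8, 277.7], [312.7, 284.4]]
15 [[312.3, 280.7], [303.8, 275.5], [319.7, 272.7], [313.6, 279.3]]
20 [[312.6, 278.9], [304.0, 273.7], [320.0, 271.0], [313.9, 277.6]]
25 [[312.9, 277.2], [304.3, 272.0], [320.3, 269.2], [314.2, 275.8]]
30 [[313.2, 275.4], [304.5, 270.3], [320.7, 267.5], [314.5, 274.1]]
35 [[313.5, 273.7], [304.8, 268.5], [321.0, 265.7], [314.8, 272.3]]
```

```bash
python3 -m creep '[{"translation":[0,0,-6],"angular":[0,0,0],"jaw":0},{"translation":[0,0,-6],"angular":[0,0,0],"jaw":0.5},{"translation":[0,0,-6],"angular":[0,0,0],"jaw":0.5},{"translation":[0,0,-6],"angular":[0,0,0],"jaw":0.5},{"translation":[0,0,8],"angular":[0,0,0],"jaw":0.5},{"translation":[0,0,16],"angular":[0,0,0],"jaw":0.5},{"translation":[0,0,16],"angular":[0,0,0],"jaw":0},{"translation":[0,0,16],"angular":[0,0,0],"jaw":0}]'
```

```text
t: 8.0
ee_pos: [480.2, -259.3, 95.4]
orientation: [-2.073, -2.36, 0.0]
ft_force: [0.2, 0.7, -0.5]
width: 27.5
grasp_force: 0.0
```

```bash
python3 -m creep '[{"translation":[0,0,0],"angular":[0,0,0],"jaw":0},{"translation":[0,0,0],"angular":[0,0,0],"jaw":0},{"translation":[0,0,0],"angular":[0,0,0],"jaw":0},{"translation":[0,0,0],"angular":[0,0,0],"jaw":0},{"translation":[0,0,0],"angular":[0,0,0],"jaw":0},{"translation":[0,0,0],"angular":[0,0,0],"jaw":0},{"translation":[0,0,0],"angular":[0,0,0],"jaw":0},{"translation":[0,0,0],"angular":[0,0,0],"jaw":0}]'
```

```text
t: 9.0
ee_pos: [480.7, -259.4, 95.9]
orientation: [2.073, 2.359, 0.001]
ft_force: [5.3, 2.7, 2.5]
width: 10.0
grasp_force: 30.0
```

Run:
```python
from h import *
P=np.array([481.2,-259.7,0]);Rd=R.from_euler('z',DA)
for z in (150,170,190,210,230):
    print(z,[np.round((proj("side",P+[0,0,z]+Rd.apply([a,b,0]))-[245,180])*4).tolist() for a,b in((-89,-37.5),(-89,37.5),(-60,-37.5),(-60,37.5),(-13.5,-10),(-13.5,10),(13.5,-10))])
print(now()[2]["qpos"].round(4).tolist(),now()[2]["joint_torque"].round(1).tolist())
```

```text
150 [[234.0, 519.0], [100.0, 429.0], [270.0, 478.0], [137.0, 393.0], [274.0, 387.0], [239.0, 366.0], [304.0, 355.0]]
170 [[238.0, 490.0], [101.0, 400.0], [275.0, 449.0], [140.0, 364.0], [279.0, 358.0], [244.0, 337.0], [309.0, 326.0]]
190 [[243.0, 460.0], [103.0, 370.0], [280.0, 419.0], [142.0, 334.0], [284.0, 329.0], [248.0, 308.0], [314.0, 297.0]]
210 [[248.0, 429.0], [105.0, 340.0], [285.0, 388.0], [145.0, 304.0], [289.0, 298.0], [252.0, 277.0], [320.0, 267.0]]
230 [[253.0, 396.0], [107.0, 307.0], [291.0, 356.0], [148.0, 272.0], [294.0, 266.0], [257.0, 246.0], [326.0, 235.0]]
[-0.5167, 0.4387, 1.8702, 0.0003, 0.8317, -0.6459] [-2.2, -47.5, -18.4, -0.8, 1.0, 0.0]
```

Gripped at 10 mm, so the bar is held. The fingertips sit about 34 mm higher than the TCP reading says. Tilting slightly about the bar will show whether that offset belongs to the tool or to the world frame.

```bash
sed -i 's/^H=18.7/H=45.6/' h.py
python3 - <<'E'
from h import *
p,Rc,o=now()
for t in(0.06,0.1):
    Rt=Rc*R.from_rotvec([t,0,0]); b=p-Rc.apply([0,0,H]); print(rel(b+Rt.apply([0,0,H]),Rt))
E
python3 -m creep '[{"translation":[0,-1.4,0],"angular":[0.03,0,0],"jaw":0},{"translation":[0,-2.7,0],"angular":[0.06,0,0],"jaw":0},{"translation":[0,-3.7,-0.1],"angular":[0.08,0,0],"jaw":0},{"translation":[0,-4.6,-0.2],"angular":[0.1,0,0],"jaw":0},{"translation":[0,-4.6,-0.2],"angular":[0.1,0,0],"jaw":0},{"translation":[0,-4.6,-0.2],"angular":[0.1,0,0],"jaw":0},{"translation":[0,-4.6,-0.2],"angular":[0.1,0,0],"jaw":0},{"translation":[0,-4.6,-0.2],"angular":[0.1,0,0],"jaw":0}]'
```

```text
([-0.0, -2.7, -0.1], [0.06, 0.0, -0.0])
([0.0, -4.6, -0.2], [0.1, 0.0, 0.0])
t: 10.0
ee_pos: [476.2, -259.9, 95.9]
orientation: [-2.03, -2.31, 0.114]
ft_force: [6.0, 1.3, 2.6]
width: 10.2
grasp_force: 30.0
```

Force is unchanged, so the pivot is correct: it's a tool-length offset, with the true tips about 35 mm short of the TCP along the tool. Next I'll plan the lid swing.

```bash
cat > lid.py <<'E'
from h import *
import sys
p,Rc,o=now(); a,b,off=map(float,sys.argv[1:4])
bar=p-Rc.apply([0,0,H]); print("bar in drainer",R.from_euler('z',-DA).apply(bar-[DX,DY,0]).round(1))
for k in range(1,9):
    th=a+(b-a)*k/8; t=0.1+0.26*th/1.87; 
    q,Rt=lidpose(th,t); q=q+R.from_euler('z',DA).apply([0,off,0]); print(round(th,2),rel(q,Rt))
E
python3 lid.py 0 0.93 -6
```

```text
bar in drainer [-70.1   3.4 141.3]
0.12 ([-9.4, 3.2, -20.1], [0.018, 0.0, -0.001])
0.23 ([-9.4, 8.7, -39.5], [0.034, 0.0, -0.001])
0.35 ([-9.4, 16.5, -58.0], [0.05, 0.0, -0.001])
0.47 ([-9.4, 26.3, -75.4], [0.066, 0.0, -0.001])
0.58 ([-9.4, 38.0, -91.5], [0.082, 0.0, -0.001])
0.7 ([-9.4, 51.5, -106.0], [0.099, 0.0, -0.001])
0.81 ([-9.4, 66.6, -118.8], [0.115, 0.0, -0.001])
0.93 ([-9.4, 83.1, -129.7], [0.131, 0.0, -0.001])
```

```bash
python3 -m creep '[{"translation":[0,3.2,-20.1],"angular":[0.018,0,0],"jaw":0},{"translation":[0,8.7,-39.5],"angular":[0.034,0,0],"jaw":0},{"translation":[0,16.5,-58],"angular":[0.05,0,0],"jaw":0},{"translation":[0,26.3,-75.4],"angular":[0.066,0,0],"jaw":0},{"translation":[0,38,-91.5],"angular":[0.082,0,0],"jaw":0},{"translation":[0,51.5,-106],"angular":[0.099,0,0],"jaw":0},{"translation":[0,66.6,-118.8],"angular":[0.115,0,0],"jaw":0},{"translation":[0,83.1,-129.7],"angular":[0.131,0,0],"jaw":0}]'; python3 lid.py 0.93 1.87 3.4
```

```text
t: 11.0
ee_pos: [566.7, -247.9, 216.9]
orientation: [-1.961, -2.231, 0.268]
ft_force: [-5.8, 0.9, 7.9]
width: 10.6
grasp_force: 30.0
bar in drainer [ 27.6   3.5 261.2]
1.05 ([-0.2, 20.4, -12.3], [0.005, -0.002, -0.001])
1.17 ([-0.1, 37.9, -21.6], [0.022, -0.002, -0.001])
1.28 ([-0.1, 56.5, -28.7], [0.038, -0.002, -0.001])
1.4 ([-0.0, 75.7, -33.5], [0.054, -0.002, -0.001])
1.52 ([-0.0, 95.4, -35.9], [0.071, -0.002, -0.001])
1.64 ([0.0, 115.2, -35.9], [0.087, -0.002, -0.001])
1.75 ([0.0, 134.8, -33.5], [0.103, -0.002, -0.001])
1.87 ([0.1, 154.0, -28.8], [0.12, -0.002, -0.001])
```

```bash
python3 -m creep '[{"translation":[0,17,-11.5],"angular":[0.016,0,0],"jaw":0},{"translation":[0,34.5,-20.8],"angular":[0.032,0,0],"jaw":0},{"translation":[0,53,-28],"angular":[0.048,0,0],"jaw":0},{"translation":[0,72.5,-33],"angular":[0.064,0,0],"jaw":0},{"translation":[0,92,-35.5],"angular":[0.08,0,0],"jaw":0},{"translation":[0,112,-35.5],"angular":[0.096,0,0],"jaw":0},{"translation":[0,131.5,-33],"angular":[0.112,0,0],"jaw":0},{"translation":[0,150.5,-28],"angular":[0.128,0,0],"jaw":0}]'; python3 lid.py 1.87 1.87 3.4
```

```text
t: 12.0
ee_pos: [720.7, -228.4, 208.4]
orientation: [-1.898, -2.159, 0.397]
ft_force: [-0.9, -0.5, 0.6]
width: 10.3
grasp_force: 30.0
bar in drainer [188.2   3.  251. ]
1.87 ([0.4, 1.3, -0.2], [-0.004, -0.001, -0.001])
1.87 ([0.4, 1.3, -0.2], [-0.004, -0.001, -0.001])
1.87 ([0.4, 1.3, -0.2], [-0.004, -0.001, -0.001])
1.87 ([0.4, 1.3, -0.2], [-0.004, -0.001, -0.001])
1.87 ([0.4, 1.3, -0.2], [-0.004, -0.001, -0.001])
1.87 ([0.4, 1.3, -0.2], [-0.004, -0.001, -0.001])
1.87 ([0.4, 1.3, -0.2], [-0.004, -0.001, -0.001])
1.87 ([0.4, 1.3, -0.2], [-0.004, -0.001, -0.001])
```

```bash
python3 -m creep '[{"translation":[0,0,0],"angular":[0,0,0],"jaw":0},{"translation":[0,0,0],"angular":[0,0,0],"jaw":0},{"translation":[0,0,0],"angular":[0,0,0],"jaw":0},{"translation":[0,0,0],"angular":[0,0,0],"jaw":0.25},{"translation":[0,0,0],"angular":[0,0,0],"jaw":0.25},{"translation":[0,0,0],"angular":[0,0,0],"jaw":0.25},{"translation":[0,0,0],"angular":[0,0,0],"jaw":0.25},{"translation":[0,0,0],"angular":[0,0,0],"jaw":0.25}]'
python3 - <<'E'
from h import *
im=ctrl.get_image("side")[60:360,110:510,::-1]
cv2.imwrite("pics/m5.png",cv2.convertScaleAbs(cv2.resize(im,(800,600),interpolation=cv2.INTER_CUBIC),alpha=1.3))
E
```

```text
t: 13.0
ee_pos: [722.1, -227.9, 209.5]
orientation: [-1.9, -2.163, 0.392]
ft_force: [-0.4, 0.6, 0.2]
width: 22.2
grasp_force: 0.0
```

View pics/m5.png

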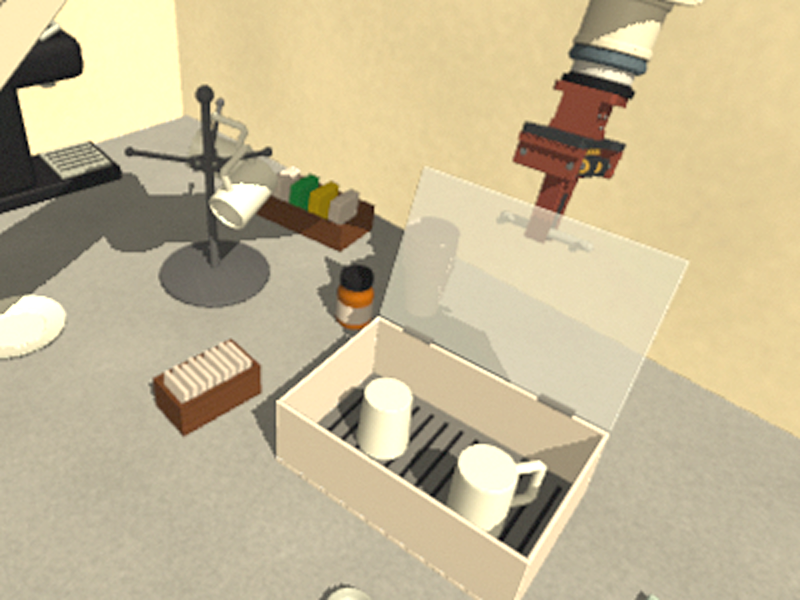

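The lid rests open; its panel is at (425,170)–(685,262). The bar is free between the fingers, and the mug (487,463) has its handle to the right (543,470). I'll back off and plan the mug grasp and hang against a clearance model.

```bash
python3 -m creep '[{"translation":[0,0,-40],"angular":[0,0,0],"jaw":0.25},{"translation":[0,0,-90],"angular":[0,0,0],"jaw":0.3},{"translation":[0,0,-140],"angular":[0,0,0],"jaw":0.6},{"translation":[0,-50,-160],"angular":[0,0,0],"jaw":1},{"translation":[0,-110,-160],"angular":[0,0,0],"jaw":1},{"translation":[0,-170,-150],"angular":[0,0,0],"jaw":1},{"translation":[0,-230,-130],"angular":[0,0,0],"jaw":1},{"translation":[0,-290,-110],"angular":[0,0,0],"jaw":1}]'
cat > plan.py <<'E'
from h import *
from scipy.optimize import least_squares
np.set_printoptions(precision=1,suppress=True)
TX,TY,TA,SL=606.76,231.58,-3.43,np.radians(20.5)
ut=np.array([np.cos(TA),np.sin(TA),0]);vt=np.array([-np.sin(TA),np.cos(TA),0]);up=np.array([0,0,1.])
T0=np.array([TX,TY,0])
F5=lambda u,v:np.array([110+(u+.5)/2-.5,60+(v+.5)/2-.5]);T2=lambda u,v:np.array([120+(u-400+.5)/5-.5,138+(v+.5)/5-.5])
mo,er=tri(T2(735,255),F5(240,205)); tm=np.array([(mo-T0)@ut,(mo-T0)@vt,mo[2]]); print("mouth2 tree frame",tm,er)
def hung(s,psi,sg,tip=np.radians(78)):
    f=R.from_rotvec(up*psi*-sg).apply(sg*vt)   # +psi: gripper turned outwards
    z=np.sin(tip)*f+np.cos(tip)*up; x=-np.cos(tip)*f+np.sin(tip)*up; M=np.stack([x,np.cross(z,x),z],1)
    c=T0+ut*s+up*(200+s*np.tan(SL)); return c-M@[53.5,0,64],M
def tool(o,M,tau,gam,gz):
    zt=np.array([-np.sin(tau),0,-np.cos(tau)]); yt=R.from_rotvec(zt*gam).apply([0,1,0])
    return o+M@[0,0,gz],M@np.stack([np.cross(yt,zt),yt,zt],1)   # grasp point, tool axes
def cyl(c,ax,r,L,n=24):
    ax=ax/np.linalg.norm(ax);a=np.cross(ax,[.3,.5,.8]);a/=np.linalg.norm(a);b=np.cross(ax,a)
    return np.array([c+ax*t+r*(np.cos(w)*a+np.sin(w)*b) for t in np.linspace(0,L,12) for w in np.linspace(0,2*np.pi,n)])
nb=[]
for sg in(1,-1):
    a=T0+0*up
    da=R.from_rotvec(up*sg*np.radians(120)).apply(ut); md=R.from_rotvec(up*-sg*np.pi/2).apply(da)
    nb.append((da,md))
mirror=lambda p,sg:T0+ut*p[0]+vt*p[1]*sg+up*p[2]
obs=[]
for sg,(da,md) in zip((1,-1),nb):
    ax=-(np.sin(np.radians(78))*md-np.cos(np.radians(78))*up); obs.append(cyl(mirror(tm,sg),ax,31,88)); obs.append(cyl(T0+200*up,da*np.cos(.35)+up*np.sin(.35),6,119))
obs.append(cyl(T0,up,8,318)); arm=cyl(T0+200*up,ut*np.cos(SL)+up*np.sin(SL),5,122)
OB=np.vstack(obs+[arm])
def clear(G,Rt,P,op=36):
    q=(P-G)@Rt
    def box(lo,hi): return np.linalg.norm(np.maximum(0,np.maximum(np.array(lo)-q,q-np.array(hi))),axis=1).min()
    w=[box([-10,op-5,-61],[10,op+13.5,18.7]),box([-10,-op-13.5,-61],[10,-op+5,18.7]),box([-37.5,-89,-160],[37.5,89,-61]),box([-50,-50,-300],[50,50,-160])]
    return np.round(w,0)
E
cat > s1.py <<'E'
from plan import *
res=[]
for sg in(1,-1):
  for psi in np.radians([0,10,20,28]):
    for s in(75,85,95):
      for tau in np.radians([0,8,16,24,30]):
        for gam in np.radians([-30,-15,0,15,30]):
          o,M=hung(s,psi,sg)
          for gz in(60,68):
            G,Rt=tool(o,M,tau,gam,gz); w=clear(G,Rt,OB); res.append((min(w),sg,round(np.degrees(psi)),s,round(np.degrees(tau)),round(np.degrees(gam)),gz,w))
res.sort(key=lambda r:-r[0])
for sg in(1,-1):
  for tau in (0,8,16,24,30):
    rr=[r for r in res if r[1]==sg and r[4]==tau][:3]; [print(r) for r in rr]
E
python3 s1.py; python3 -c "
from h import *
print(now()[0],now()[2]['qpos'].round(4).tolist(),now()[2]['orientation'])"
```

```text
t: 14.05
ee_pos: [490.5, -257.7, 414.6]
orientation: [-1.901, -2.163, 0.392]
ft_force: [-0.2, -0.6, 0.8]
width: 82.6
grasp_force: 0.0
mouth2 tree frame [ -4.3  84.8 171.8] 20.683099647775038
(np.float64(37.0), 1, 28, 85, 0, 15, 68, array([ 37.,  37.,  39., 144.]))
(np.float64(37.0), 1, 28, 95, 0, 15, 68, array([ 37.,  37.,  48., 149.]))
(np.float64(36.0), 1, 28, 95, 0, 15, 60, array([ 37.,  36.,  42., 141.]))
(np.float64(36.0), 1, 28, 95, 8, 15, 68, array([ 36.,  39.,  44., 141.]))
(np.float64(35.0), 1, 28, 85, 8, 15, 68, array([ 35.,  38.,  37., 136.]))
(np.float64(35.0), 1, 28, 95, 8, 15, 60, array([ 35.,  38.,  36., 133.]))
(np.float64(33.0), 1, 28, 95, 16, 15, 68, array([ 33.,  42.,  36., 134.]))
(np.float64(32.0), 1, 20, 95, 16, 15, 68, array([ 34.,  39.,  32., 135.]))
(np.float64(32.0), 1, 28, 85, 16, 0, 68, array([ 41.,  32.,  33., 128.]))
(np.float64(30.0), 1, 20, 95, 24, 0, 68, array([ 39.,  30.,  32., 128.]))
(np.float64(30.0), 1, 20, 95, 24, 15, 68, array([ 31.,  40.,  30., 128.]))
(np.float64(30.0), 1, 28, 95, 24, 0, 68, array([ 39.,  34.,  30., 126.]))
(np.float64(26.0),
[... 773 characters left out ...]
-15, 68, array([ 39.,  34.,  32., 135.]))
(np.float64(32.0), -1, 28, 85, 16, 0, 68, array([ 32.,  41.,  33., 128.]))
(np.float64(30.0), -1, 20, 95, 24, -15, 68, array([ 40.,  31.,  30., 128.]))
(np.float64(30.0), -1, 20, 95, 24, 0, 68, array([ 30.,  39.,  32., 128.]))
(np.float64(30.0), -1, 28, 95, 24, 0, 68, array([ 34.,  39.,  30., 126.]))
(np.float64(26.0), -1, 20, 95, 30, 0, 68, array([ 31.,  37.,  26., 123.]))
(np.float64(24.0), -1, 20, 95, 30, -15, 68, array([ 40.,  28.,  24., 123.]))
(np.float64(24.0), -1, 28, 95, 30, 0, 68, array([ 35.,  35.,  24., 121.]))
[ 490.5042042  -257.73078699  414.55689245] [-0.3961, 0.3208, 1.32, -0.1825, 1.81, -0.5408] [-1.90065799 -2.16329387  0.3924228 ]
```

Run:
```python
from h import *
a=[]
for n,(x,y,w,h) in(("top",(275,150,133,115)),("side",(300,240,133,115))):
    im=ctrl.get_image(n); print(n,ctrl.look_for(n,"mug"),ctrl.look_for(n,"beaker"),ctrl.look_for(n,"mug_eye"))
    a.append(cv2.convertScaleAbs(cv2.resize(im[y:y+h,x:x+w,::-1],(399,345),interpolation=cv2.INTER_CUBIC),alpha=1.2))
cv2.imwrite("pics/m6.png",np.hstack(a))
```

```text
top [] [{'rect': [299.7, 200.8, 320.5, 226.2], 'score': 0.91}] []
side [{'rect': [335.2, 283.6, 382.2, 329.3], 'score': 0.97}, {'rect': [302.4, 142.7, 454.5, 275.6], 'score': 0.35}] [{'rect': [287.8, 249.8, 319.0, 291.7], 'score': 0.75}, {'rect': [187.9, 231.5, 240.6, 279.1], 'score': 0.46}, {'rect': [304.1, 141.6, 454.6, 274.2], 'score': 0.42}] [{'rect': [332.3, 282.5, 381.2, 328.3], 'score': 0.75}, {'rect': [299.3, 140.8, 454.4, 277.9], 'score': 0.58}]
```

View pics/m6.png

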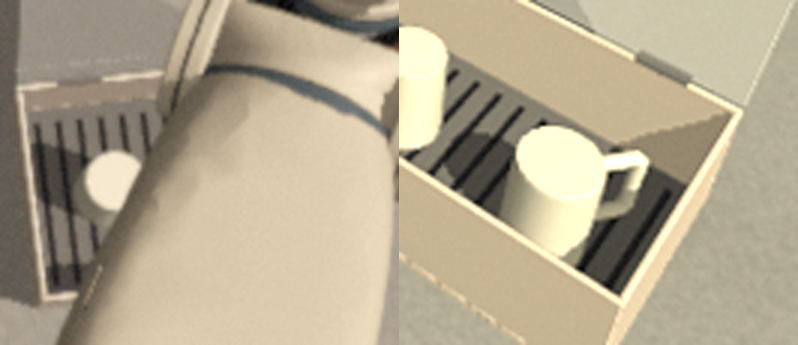

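Mug foot centre in the side crop is at (560,163), native (353.3,294), which agrees with the estimate of (352.7,293.9). The handle's outer corner is at (647,157). Next I'll fit the handle yaw, fit the arm kinematics and check reach.

```bash
cat > s2.py <<'E'
from plan import *
m=np.array([535.3,-327.2,8])
for a in np.radians([-40,-35,-30,-25,-20]): print(round(np.degrees(a)),proj("side",m+R.from_euler('z',a).apply([66.5,0,79])),"obs (382,292)",proj("top",m+R.from_euler('z',a).apply([68,0,79])))
print("top obs handle end",275+(302.5)*133/400-.5,163+97.5/3-.5)
# kinematics
Q=np.array([[1.208,.423,1.63,0,1.089,-.019],[.32926,.04689,2.13627,0,.95705,-.89827],[-.52438,.30869,1.79658,-.0004,1.03498,-.64822],[-.5167,.4387,1.8702,.0003,.8317,-.6459],[-.3961,.3208,1.32,-.1825,1.81,-.5408]])
P=np.array([[210.6,588.4,189.6],[354.9,133.8,190],[481.4,-264.8,192.4],[480.7,-259.4,95.9],[490.5,-257.7,414.6]])
RV=[None,[.536,3.094,.001],[2.079,2.354,0],[2.073,2.359,.001],[-1.9007,-2.1633,.3924]]
def fk(q,k):
    a1,h,L1,L2,e,L3=k; rz=lambda t:R.from_euler('z',t);ry=lambda t:R.from_euler('y',t)
    A=rz(q[0]); p=A.apply([a1,0,h]); A=A*ry(q[1]); p=p+A.apply([0,0,L1]); A=A*ry(q[2]); p=p+A.apply([e,0,L2]); A=A*rz(q[3])*ry(q[4])*rz(q[5]); return p+A.apply([0,0,L3]),A
s=least_squares(lambda k:np.concatenate([fk(q,k)[0]-p for q,p in zip(Q,P)]),[0,400,400,400,0,250]); K=s.x
if __name__=="__main__":
    print("kin",K,"res",s.fun.reshape(-1,3)); 
    for q,r in list(zip(Q,RV))[1:]: print("Roff",(fk(q,K)[1].inv()*R.from_rotvec(r)).as_rotvec().round(3))
E
python3 s2.py
```

```text
mouth2 tree frame [ -4.3  84.8 171.8] 20.683099647775038
-40 [383.8 296. ] obs (382,292) [379.7 196.7]
-35 [382.7 293.7] obs (382,292) [378.  195.4]
-30 [381.4 291.5] obs (382,292) [376.1 194.3]
-25 [379.9 289.3] obs (382,292) [374.2 193.2]
-20 [378.3 287.2] obs (382,292) [372.2 192.4]
top obs handle end 375.08125 195.0
kin [-11.4 240.9 562.6 481.5  52.4 293.4] res [[ 10.1  -7.1   1.3]
 [  4.  -11.2  -0.1]
 [ -7.4  -9.5   0.9]
 [ -3.5 -11.7  -1.7]
 [  0.4  -3.7  -0.4]]
Roff [ 0.  -0.   1.6]
Roff [-0.   0.   1.6]
Roff [-0.  -0.   1.6]
Roff [ 0.  -0.   1.6]
```

```bash
cat > kin.py <<'E'
from s2 import *
def fk2(q,k):
    p,A=fk(q,k[:6]); return p+R.from_euler('z',q[0]).apply([0,k[6],0]),A*R.from_euler('z',np.pi/2)
s=least_squares(lambda k:np.concatenate([fk2(q,k)[0]-p for q,p in zip(Q,P)]),list(K)+[0]); K2=s.x
LO=np.array([-3,-.9,.09,-1.31,.11,-2.54]);HI=np.array([3,2.11,2.58,4.45,2.69,2.54])
def ik(tcp,Rt,q0):
    best=None
    f=lambda q:np.concatenate([(fk2(q,K2)[0]-tcp)/100,(fk2(q,K2)[1].inv()*Rt).as_rotvec()])
    for g in q0:
        r=least_squares(f,np.clip(g,LO+1e-3,HI-1e-3),bounds=(LO,HI))
        if best is None or r.cost<best.cost-1e-9: best=r
    return best.x,best.cost
OFF=53.7
def tcp(G,Rt): return G+Rt[:,2]*OFF
MUG=np.array([535.3,-327.2,8.]);MA=np.radians(-31)
MS=R.from_euler('z',MA).as_matrix()
E
cat > s3.py <<'E'
from kin import *
print("kin",K2,"res",np.abs(s.fun).max())
seeds=[[q1,q2,q3,q4,q5,q6] for q1 in(-.3,.3) for q2 in(.2,) for q3 in(1.5,) for q4 in(0,1.5,3) for q5 in(1,1.8) for q6 in(-1.5,0,1.5)]
for gam in(0,np.pi):
    G,Rt=tool(MUG,MS,0,gam,60); print("box",gam,*ik(tcp(G,Rt),R.from_matrix(Rt),seeds))
    for sg in(1,-1):
      for psi in(0,20):
        for s_ in (85,):
          o,M=hung(s_,np.radians(psi),sg); G,Rt=tool(o,M,0,gam,60); q,c=ik(tcp(G,Rt),R.from_matrix(Rt),seeds); print("hang",sg,psi,round(gam),q.round(2),round(c,5),"G",G,clear(G,Rt,OB))
tm2=np.array([20,93,165]); 
da,md=nb[0]; ax=-(np.sin(np.radians(78))*md-np.cos(np.radians(78))*up); X=cyl(mirror(tm2,1),ax,31,88)
for psi in(10,20,28):
  for s_ in(80,90): 
    o,M=hung(s_,np.radians(psi),1); print(psi,s_,[clear(*tool(o,M,0,np.radians(g),60),X)[2:] for g in(-15,0,15)])
E
python3 s3.py
```

```text
mouth2 tree frame [ -4.3  84.8 171.8] 20.683099647775038
-40 [383.8 296. ] obs (382,292) [379.7 196.7]
-35 [382.7 293.7] obs (382,292) [378.  195.4]
-30 [381.4 291.5] obs (382,292) [376.1 194.3]
-25 [379.9 289.3] obs (382,292) [374.2 193.2]
-20 [378.3 287.2] obs (382,292) [372.2 192.4]
top obs handle end 375.08125 195.0
kin [  0.  312.4 563.3 484.9  77.6 342.9  11.9] res 0.10295352849607298
box 0 [-0.6  0.7  1.7 -0.   0.8 -1.6] 1.0438051176057508e-18
hang 1 0 0 [-0.1  0.8  2.1  1.7  1.3  1.9] 0.0 G [523.2 248.8 178.6] [47. 19.  0. 76.]
hang 1 20 0 [0.  0.7 2.3 2.2 1.3 1.7] 0.0 G [521.  250.  178.6] [ 46.  22.  21. 123.]
hang -1 0 0 [ 0.7  1.   1.2 -0.7  2.1  1.1] 0.0 G [527.3 262.7 178.6] [19. 47.  0. 76.]
hang -1 20 0 [ 0.8  0.9  1.4 -0.9  1.9  1. ] 0.0 G [524.8 263.  178.6] [ 22.  46.  21. 123.]
box 3.141592653589793 [-0.6  0.7  1.7  0.   0.8  1.5] 4.833187424992651e-20
hang 1 0 3 [-0.1  0.8  2.1  1.7  1.3 -1.3] 0.0 G [523.2 248.8 178.6] [19. 47.  0. 76.]
hang 1 20 3 [ 0.   0.7  2.3  2.2  1.3 -1.5] 0.0 G [521.  250.  178.6] [ 22.  46.  21. 123.]
hang -1 0 3 [ 0.7  1.   1.2 -0.7  2.1 -2.1] 0.0 G [527.3 262.7 178.6] [47. 19.  0. 76.]
hang -1 20 3 [ 0.8  0.9  1.4 -0.9  1.9 -2.1] 0.0 G [524.8 263.  178.6] [ 46.  22.  21. 123.]
10 80 [array([ 0., 73.]), array([ 0., 75.]), array([ 0., 75.])]
10 90 [array([ 0., 79.]), array([ 0., 83.]), array([ 0., 82.])]
20 80 [array([ 0., 95.]), array([ 0., 97.]), array([ 0., 95.])]
20 90 [array([  0., 103.]), array([  3., 105.]), array([  0., 103.])]
28 80 [array([  7., 112.]), array([  8., 113.]), array([  6., 111.])]
28 90 [array([ 16., 121.]), array([ 17., 122.]), array([ 14., 120.])]
```

```bash
cat > s4.py <<'E'
from kin import *
S2=lambda u,v:np.array([165+(u-400+.5)*.2675-.5,98+(v-300+.5)*.2667-.5])
mo,er=tri(T2(735,252),np.array([224,166.]));tm=np.array([(mo-T0)@ut,(mo-T0)@vt,mo[2]]);print("mouth2",tm,er)
b,er=tri(T2(778,120),S2(696,441));print("ball2 tree",(b-T0)@ut,(b-T0)@vt,b[2],er)
# model: mug on arm2 at s with slope
da,md=nb[0]
def mug2(p):
    s,sl,tip=p; f=-md; z=np.sin(tip)*f+np.cos(tip)*up; x=-np.cos(tip)*f+np.sin(tip)*up; M=np.stack([x,np.cross(z,x),z],1)
    c=T0+da*s+up*(200+s*np.tan(sl)); return c-M@[53.5,0,64],M
def f(p):
    o,M=mug2(p); s2=np.sign(M[:,1]@da); P=lambda y,z:o+M@[0,y*s2,z]
    return np.concatenate([proj("top",P(-31,88))-T2(650,100),proj("top",P(31,88))-T2(760,85),proj("top",P(31,0))-T2(790,245),proj("top",P(-31,0))-T2(680,268),proj("side",P(0,0))-[224,166]])
r=least_squares(f,[70,.35,1.36],loss="soft_l1");print(r.x,f(r.x).reshape(-1,2).T); o,M=mug2(r.x)
print("mouth tree",(o-T0)@ut,(o-T0)@vt,o[2])
X=np.vstack([cyl(o,M[:,2],31,88),cyl(T0+200*up,da*np.cos(.35)+up*np.sin(.35),6,119)])
if __name__=="__main__":
  for psi in(10,15,20,25):
    for s_ in(75,82,90): 
      print(psi,s_,[clear(*tool(*hung(s_,np.radians(psi),1),np.radians(t),0,g),X)[2:3] for t,g in((0,60),(0,66),(10,60),(10,66),(18,66))])
E
python3 s4.py | tail -22
```

```text
-35 [382.7 293.7] obs (382,292) [378.  195.4]
-30 [381.4 291.5] obs (382,292) [376.1 194.3]
-25 [379.9 289.3] obs (382,292) [374.2 193.2]
-20 [378.3 287.2] obs (382,292) [372.2 192.4]
top obs handle end 375.08125 195.0
mouth2 [  1.2  79.1 159.2] 1.8907167706801205
ball2 tree -53.32534879407152 94.7612041988248 250.9856192810187 2.0056599815785656
[68.8  0.4  1.3] [[-1.2  0.2  1.3  0.1 -0.9]
 [ 0.6 -1.1 -0.2 -0.1  0.2]]
mouth tree 3.702406429156941 81.54790463768953 160.74729763108502
10 75 [array([0.]), array([0.]), array([0.]), array([0.]), array([0.])]
10 82 [array([0.]), array([0.]), array([0.]), array([0.]), array([0.])]
10 90 [array([1.]), array([5.]), array([1.]), array([6.]), array([7.])]
15 75 [array([0.]), array([2.]), array([0.]), array([2.]), array([4.])]
15 82 [array([4.]), array([6.]), array([5.]), array([7.]), array([8.])]
15 90 [array([9.]), array([14.]), array([10.]), array([15.]), array([16.])]
20 75 [array([5.]), array([10.]), array([5.]), array([10.]), array([12.])]
20 82 [array([12.]), array([16.]), array([12.]), array([16.]), array([18.])]
20 90 [array([19.]), array([24.]), array([19.]), array([24.]), array([25.])]
25 75 [array([15.]), array([20.]), array([14.]), array([20.]), array([20.])]
25 82 [array([21.]), array([26.]), array([21.]), array([26.]), array([27.])]
25 90 [array([28.]), array([33.]), array([28.]), array([33.]), array([34.])]
```

```bash
cat > s5.py <<'E'
from s4 import *
def pose(s,psi,sg,gam,roll=0,tip=78,pt=(44.5,0,48),dz=0,gz=64):
    o,M=hung(s,np.radians(psi),sg,np.radians(tip)); f=R.from_rotvec(up*np.radians(psi)*-sg).apply(sg*vt)
    M=R.from_rotvec(f*np.radians(roll)*-sg).as_matrix()@M
    c=T0+ut*s+up*(200+s*np.tan(SL)+dz); o=c-M@np.array(pt,float); G,Rt=tool(o,M,0,gam,gz); return o,M,G,Rt
seeds=[[q1,q2,1.6,q4,q5,q6] for q1 in(0,.7) for q2 in(.2,.9) for q4 in(-.8,0,1.5,2.5) for q5 in(1,1.8) for q6 in(-1.5,0,1.5)]
if __name__=="__main__":
  for sg in(1,-1):
    for gam in(0,np.pi):
      for psi in(0,22):
        for s_,roll in((170,18),(130,18),(88,0)):
          o,M,G,Rt=pose(s_,psi,sg,gam,roll); q,c=ik(tcp(G,Rt),R.from_matrix(Rt),seeds); print(sg,round(gam),psi,s_,q.round(2),round(c,5))
E
python3 s5.py | tail -24
```

```text
1 0 0 170 [-0.1  0.6  2.3  1.7  1.3  2.1] 0.0
1 0 0 130 [-0.1  0.7  2.2  1.6  1.4  2.2] 0.0
1 0 0 88 [-0.1  0.7  2.1  1.7  1.3  1.9] 0.0
1 0 22 170 [0.1 0.6 2.5 2.3 1.4 1.9] 0.0
1 0 22 130 [0.  0.7 2.4 2.2 1.3 1.9] 0.0
1 0 22 88 [0.  0.7 2.4 2.2 1.3 1.6] 0.0
1 3 0 170 [-0.1  0.6  2.3  1.7  1.3 -1. ] 0.0
1 3 0 130 [-0.1  0.7  2.2  1.6  1.4 -1. ] 0.0
1 3 0 88 [-0.1  0.7  2.1  1.7  1.3 -1.3] 0.0
1 3 22 170 [ 0.1  0.6  2.5  2.3  1.4 -1.2] 0.0
1 3 22 130 [ 0.   0.7  2.4  2.2  1.3 -1.2] 0.0
1 3 22 88 [ 0.   0.7  2.4  2.2  1.3 -1.5] 0.0
-1 0 0 170 [ 0.8  0.9  1.3 -0.5  2.2  0.8] 0.0
-1 0 0 130 [ 0.8  1.   1.2 -0.6  2.2  0.8] 0.0
-1 0 0 88 [ 0.7  1.   1.2 -0.7  2.1  1. ] 0.0
-1 0 22 170 [ 0.9  0.9  1.5 -0.7  2.   0.7] 0.0
-1 0 22 130 [ 0.9  0.9  1.4 -0.8  2.   0.7] 0.0
-1 0 22 88 [ 0.8  0.9  1.4 -0.9  1.9  1. ] 0.0
-1 3 0 170 [ 0.8  0.9  1.3 -0.5  2.2 -2.3] 0.0
-1 3 0 130 [ 0.8  1.   1.2 -0.6  2.2 -2.3] 0.0
-1 3 0 88 [ 0.7  1.   1.2 -0.7  2.1 -2.1] 0.0
-1 3 22 170 [ 0.9  0.9  1.5 -0.7  2.  -2.4] 0.0
-1 3 22 130 [ 0.9  0.9  1.4 -0.8  2.  -2.4] 0.0
-1 3 22 88 [ 0.8  0.9  1.4 -0.9  1.9 -2.2] 0.0
```

Both sides are reachable. The coffee machine stands on the left, so I'll bring the gripper in from the right (sg=+1, half-turned grip). Next come the moves to the mug.

```bash
cat > g1.py <<'E'
from s5 import *
import sys
G,Rt=tool(MUG,MS,0,np.pi,64); t=tcp(G,Rt)
for z in(200,120,t[2]): print("T",z,rel(np.array([t[0],t[1],z]),R.from_matrix(Rt)))
E
python3 g1.py | grep ^T
```

```text
T 200 ([-74.4, 105.0, 188.9], [-0.194, 0.401, 2.213])
T 120 ([-74.4, 133.1, 263.8], [-0.194, 0.401, 2.213])
T 18.300000000000004 ([-74.4, 168.8, 359.1], [-0.194, 0.401, 2.213])
```

```bash
python3 -m creep '[{"translation":[-6,9,15],"angular":[-0.016,0.033,0.182],"jaw":1},{"translation":[-12,17,30],"angular":[-0.032,0.066,0.364],"jaw":1},{"translation":[-18,26,45],"angular":[-0.048,0.099,0.546],"jaw":1},{"translation":[-24,35,60],"angular":[-0.064,0.132,0.728],"jaw":1},{"translation":[-30,43,75],"angular":[-0.08,0.165,0.91],"jaw":1},{"translation":[-36,52,90],"angular":[-0.096,0.198,1.092],"jaw":1},{"translation":[-42,61,105],"angular":[-0.112,0.231,1.274],"jaw":1},{"translation":[-48,69,124],"angular":[-0.128,0.264,1.456],"jaw":1}]'; python3 g1.py | grep ^T
```

```text
t: 15.45
ee_pos: [521.1, -302.9, 272.6]
orientation: [-3.023, -0.32, 0.169]
ft_force: [0.3, -0.2, -0.1]
width: 87.9
grasp_force: 0.0
T 200 ([15.8, 34.4, 68.1], [-0.066, 0.136, 0.751])
T 120 ([23.8, 43.0, 147.2], [-0.066, 0.136, 0.751])
T 18.300000000000004 ([33.9, 54.0, 247.8], [-0.066, 0.136, 0.751])
```

```bash
python3 -m creep '[{"translation":[3,7,14],"angular":[-0.016,0.033,0.182],"jaw":1},{"translation":[7,14,28],"angular":[-0.032,0.066,0.364],"jaw":1},{"translation":[11,24,45],"angular":[-0.048,0.099,0.546],"jaw":1},{"translation":[15.8,34.4,68],"angular":[-0.066,0.136,0.751],"jaw":1},{"translation":[20,39,108],"angular":[-0.066,0.136,0.751],"jaw":1},{"translation":[23.8,43,147],"angular":[-0.066,0.136,0.751],"jaw":1},{"translation":[23.8,43,147],"angular":[-0.066,0.136,0.751],"jaw":1},{"translation":[23.8,43,147],"angular":[-0.066,0.136,0.751],"jaw":1}]'; python3 g1.py | grep ^T
python3 - <<'E'
from h import *
im=ctrl.get_image("side")[170:358,265:515,::-1]
cv2.imwrite("pics/m7.png",cv2.convertScaleAbs(cv2.resize(im,(800,600),interpolation=cv2.INTER_CUBIC),alpha=1.3))
E
```

```text
t: 16.45
ee_pos: [535.2, -327.1, 122.2]
orientation: [3.03, -0.831, 0.0]
ft_force: [0.7, 0.2, 0.1]
width: 88.0
grasp_force: 0.0
T 200 ([0.2, 0.1, -77.8], [-0.0, -0.0, 0.006])
T 120 ([0.1, 0.1, 2.2], [-0.0, -0.0, 0.006])
T 18.300000000000004 ([0.1, 0.1, 103.9], [-0.0, -0.0, 0.006])
```

View pics/m7.png

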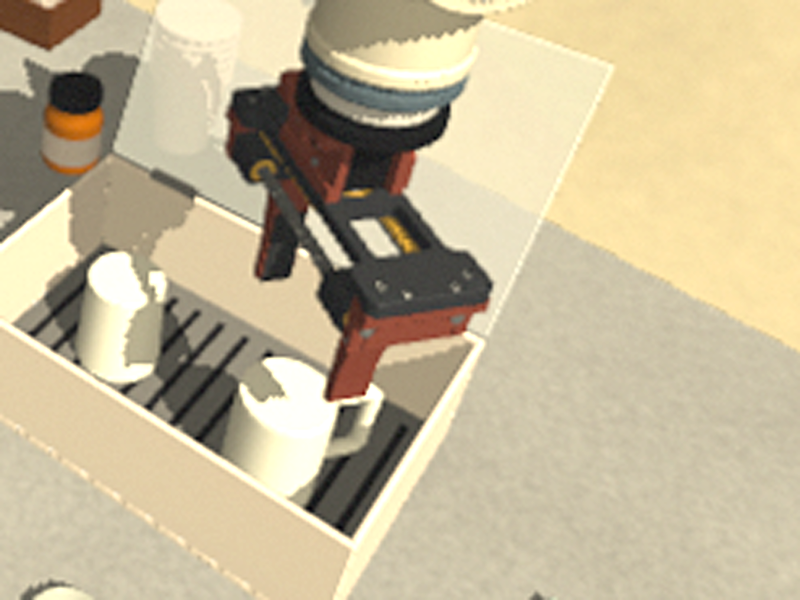

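Run:
```python
from h import *
p,Rc,o=now(); C=lambda u:((np.array(u)-[265,170])*3.2).round().tolist()
for e in(25,30,35,40):
    print(e,[C(proj("side",p+Rc.apply([x,y,-e]))) for x,y in((10,50),(-10,50),(10,-50),(-10,-50))])
print(C(proj("side",[535.3,-327.2,96])))
```

```text
25 [[350.0, 405.0], [318.0, 410.0], [277.0, 280.0], [248.0, 284.0]]
30 [[352.0, 399.0], [320.0, 405.0], [279.0, 275.0], [249.0, 279.0]]
35 [[354.0, 394.0], [321.0, 399.0], [280.0, 269.0], [251.0, 273.0]]
40 [[356.0, 388.0], [323.0, 393.0], [281.0, 263.0], [252.0, 268.0]]
[281.0, 396.0]
```

The fingertips straddle the mug: nearer tip (350,395), farther tip (272,275), matching the 33–35 mm offset model. I'll descend and close.

```bash
python3 -m creep '[{"translation":[0,0,35],"angular":[0,0,0.006],"jaw":1},{"translation":[0,0,70],"angular":[0,0,0.006],"jaw":1},{"translation":[0,0,95],"angular":[0,0,0.006],"jaw":1},{"translation":[0,0,102],"angular":[0,0,0.006],"jaw":1},{"translation":[0,0,102],"angular":[0,0,0.006],"jaw":0.6},{"translation":[0,0,102],"angular":[0,0,0.006],"jaw":0.6},{"translation":[0,0,102],"angular":[0,0,0.006],"jaw":0.4},{"translation":[0,0,102],"angular":[0,0,0.006],"jaw":0.4}]'; python3 -m creep '[{"translation":[0,0,0],"angular":[0,0,0],"jaw":0.4},{"translation":[0,0,0],"angular":[0,0,0],"jaw":0.4},{"translation":[0,0,-4],"angular":[0,0,0],"jaw":0.4},{"translation":[0,0,-15],"angular":[0,0,0],"jaw":0.4},{"translation":[0,0,-40],"angular":[0,0,0],"jaw":0.4},{"translation":[0,0,-80],"angular":[0,0,0],"jaw":0.4},{"translation":[0,0,-125],"angular":[0,0,0],"jaw":0.4},{"translation":[0,0,-170],"angular":[0,0,0],"jaw":0.4}]'
```

```text
t: 17.5
ee_pos: [534.7, -327.0, 20.6]
orientation: [3.027, -0.841, 0.002]
ft_force: [-0.1, 1.1, 6.2]
width: 60.2
grasp_force: 29.9
t: 18.5
ee_pos: [533.5, -326.5, 191.1]
orientation: [-3.027, 0.841, 0.002]
ft_force: [0.8, -0.2, -2.8]
width: 60.3
grasp_force: 29.9
```

```bash
cat > g2.py <<'E'
from s5 import *
import sys
p,Rc,ob=now(); q=ob["qpos"]; print("T model err",np.linalg.norm(fk2(q,K2)[0]-p).round(2))
def path(s,psi,roll,dz,tip=78,n=8,pt=(44.5,0,48)):
    o,M,G,Rt=pose(s,psi,1,np.pi,roll,tip,pt=pt,dz=dz); t=tcp(G,Rt); r=rel(t,R.from_matrix(Rt)); print("T target",s,psi,roll,dz,r,"tcp",t)
    qq=q.copy(); rv=(Rc.inv()*R.from_matrix(Rt)).as_rotvec(); print("T angle deg",np.degrees(np.linalg.norm(rv)).round(),"dist",np.linalg.norm(t-p).round())
    for k in range(1,n+1):
        a=k/n; qn,c=ik(p+(t-p)*a,Rc*R.from_rotvec(rv*a),[qq]); print("T",k,qn.round(2),"dq",np.abs(qn-qq).max().round(2),round(c,4)); qq=qn
a=[float(x) for x in sys.argv[1:]]
path(*a[:4],*(a[4:5]),*([int(a[5])] if len(a)>5 else []))
E
python3 g2.py 190 8 18 40 78 14| grep ^T
```

```text
T model err 0.06
T target 190.0 8.0 18.0 40.0 ([-428.1, -493.8, -70.6], [1.27, 0.755, -1.185]) tcp [421.6 317.3 262.2]
T angle deg 109.0 dist 657.0
T 1 [-0.6  0.3  1.7  0.1  1.   1.4] dq 0.14 0.0
T 2 [-0.6  0.3  1.8  0.2  0.9  1.2] dq 0.16 0.0
T 3 [-0.6  0.2  1.9  0.4  0.9  1.1] dq 0.17 0.0
T 4 [-0.6  0.2  2.   0.5  0.9  0.9] dq 0.19 0.0
T 5 [-0.6  0.1  2.1  0.7  0.9  0.7] dq 0.2 0.0
T 6 [-0.5  0.1  2.1  0.8  0.9  0.5] dq 0.2 0.0
T 7 [-0.5  0.1  2.2  1.   0.9  0.3] dq 0.2 0.0
T 8 [-0.5  0.1  2.3  1.1  0.9  0.1] dq 0.2 0.0
T 9 [-0.5  0.1  2.3  1.3  1.  -0.1] dq 0.2 0.0
T 10 [-0.4  0.2  2.4  1.4  1.  -0.3] dq 0.2 0.0
T 11 [-0.3  0.2  2.4  1.5  1.1 -0.5] dq 0.19 0.0
T 12 [-0.2  0.3  2.4  1.6  1.1 -0.7] dq 0.18 0.0
T 13 [-0.1  0.4  2.4  1.8  1.2 -0.8] dq 0.17 0.0
T 14 [-0.   0.5  2.4  1.8  1.3 -1. ] dq 0.14 0.0
```

```bash
python3 -m creep '[{"translation":[-31,-35,-15],"angular":[0.091,0.054,-0.085],"jaw":0.4},{"translation":[-61,-71,-25],"angular":[0.181,0.108,-0.169],"jaw":0.4},{"translation":[-92,-106,-35],"angular":[0.272,0.162,-0.254],"jaw":0.4},{"translation":[-122,-141,-45],"angular":[0.363,0.216,-0.339],"jaw":0.4},{"translation":[-153,-176,-50],"angular":[0.454,0.27,-0.423],"jaw":0.4},{"translation":[-183,-212,-55],"angular":[0.544,0.324,-0.508],"jaw":0.4},{"translation":[-214,-247,-58],"angular":[0.635,0.378,-0.592],"jaw":0.4},{"translation":[-245,-282,-60],"angular":[0.726,0.431,-0.677],"jaw":0.4}]'; python3 g2.py 190 8 18 40 78 6| grep ^T
```

```text
t: 19.5
ee_pos: [469.1, 42.5, 250.5]
orientation: [-2.446, -0.222, -0.783]
ft_force: [0.2, -0.2, -2.9]
width: 60.4
grasp_force: 29.9
T model err 0.13
T target 190.0 8.0 18.0 40.0 ([-35.2, -248.7, 121.8], [0.543, 0.321, -0.502]) tcp [421.6 317.3 262.2]
T angle deg 46.0 dist 279.0
T 1 [-0.5  0.1  2.3  1.2  1.  -0.1] dq 0.2 0.0
T 2 [-0.4  0.1  2.4  1.4  1.  -0.2] dq 0.2 0.0
T 3 [-0.3  0.2  2.4  1.5  1.1 -0.5] dq 0.2 0.0
T 4 [-0.2  0.3  2.4  1.6  1.1 -0.7] dq 0.19 0.0
T 5 [-0.1  0.4  2.4  1.8  1.2 -0.8] dq 0.18 0.0
T 6 [-0.   0.5  2.4  1.8  1.3 -1. ] dq 0.16 0.0
```

```bash
python3 -m creep '[{"translation":[-6,-41,20],"angular":[0.09,0.053,-0.084],"jaw":0.4},{"translation":[-12,-83,41],"angular":[0.181,0.107,-0.167],"jaw":0.4},{"translation":[-18,-124,61],"angular":[0.271,0.16,-0.251],"jaw":0.4},{"translation":[-23,-166,81],"angular":[0.362,0.214,-0.335],"jaw":0.4},{"translation":[-29,-207,101],"angular":[0.452,0.267,-0.418],"jaw":0.4},{"translation":[-35,-249,122],"angular":[0.543,0.321,-0.502],"jaw":0.4},{"translation":[-35,-249,122],"angular":[0.543,0.321,-0.502],"jaw":0.4},{"translation":[-35,-249,122],"angular":[0.543,0.321,-0.502],"jaw":0.4}]'; python3 g2.py 190 8 18 40 78 1| grep ^T
cat > seg.py <<'E'
from s5 import *
# compare predicted mug bounding rect (held) with detector
p,Rc,_=now(); Rm=Rc.as_matrix()
G0,Rt0=tool(np.zeros(3),np.eye(3),0,np.pi,64)  # in mug axes
def mugpts(dx=0,yaw=0):
    M=Rm@Rt0.T; G=p-Rm[:,2]*OFF; o=G-M@G0
    M=M@R.from_euler('z',yaw).as_matrix(); o=o+Rm[:,0]*dx
    w=np.linspace(0,2*np.pi,40); L=[[31*np.cos(a),31*np.sin(a),z] for a in w for z in(0,88)]
    L+=[[x,s,z] for s in(-5.5,5.5) for x,z in((68.5,20),(68.5,76),(63,14.5),(63,81.5))]
    return o+np.array(L)@M.T,o,M
for n in("side","top"):
    im=ctrl.get_image(n)
    P=np.array([proj(n,x) for x in mugpts()[0]]); print("T",n,"pred",P.min(0),P.max(0),[(np.round(d["rect"]),round(d["score"],2)) for l in("mug",) for d in ctrl.look_for(n,l)[:3]])
E
python3 seg.py | grep -A2 ^T
```

```text
t: 20.5
ee_pos: [423.1, 316.5, 261.6]
orientation: [-1.742, -0.821, -1.132]
ft_force: [0.1, -0.1, -2.4]
width: 60.0
grasp_force: 29.9
T model err 0.22
T target 190.0 8.0 18.0 40.0 ([0.0, -1.8, 0.1], [0.002, 0.002, -0.006]) tcp [421.6 317.3 262.2]
T angle deg 0.0 dist 2.0
T 1 [-0.   0.5  2.4  1.8  1.3 -1. ] dq 0.01 0.0
T side pred [125.3 104. ] [153.  148.3] [(array([134., 113., 150., 129.]), 0.52)]
T top pred [ 97.7 228.5] [145.2 267.4] [(array([ 97., 229., 146., 267.]), 0.65)]
```

```bash
python3 g2.py 165 8 18 0 78 1| grep ^T; python3 g2.py 145 8 18 0 78 1| grep "T target"
```

```text
T model err 0.22
T target 165.0 8.0 18.0 0.0 ([-38.4, 36.5, 12.5], [0.004, 0.001, -0.004]) tcp [445.6 310.2 212.8]
T angle deg 0.0 dist 54.0
T 1 [-0.1  0.6  2.4  1.9  1.3 -1.1] dq 0.16 0.0
T target 145.0 8.0 18.0 0.0 ([-38.7, 57.7, 15.5], [0.004, 0.001, -0.004]) tcp [464.8 304.5 205.4]
```

```bash
python3 -m creep '[{"translation":[-13,12,4],"angular":[0,0,0],"jaw":0.4},{"translation":[-26,24,8],"angular":[0,0,0],"jaw":0.4},{"translation":[-38.5,36.5,12.5],"angular":[0.004,0.001,-0.004],"jaw":0.4},{"translation":[-38.5,44,13.5],"angular":[0.004,0.001,-0.004],"jaw":0.4},{"translation":[-38.6,51,14.5],"angular":[0.004,0.001,-0.004],"jaw":0.4},{"translation":[-38.7,57.7,15.5],"angular":[0.004,0.001,-0.004],"jaw":0.4},{"translation":[-38.7,57.7,15.5],"angular":[0.004,0.001,-0.004],"jaw":0.4},{"translation":[-38.7,57.7,15.5],"angular":[0.004,0.001,-0.004],"jaw":0.4}]'; python3 g2.py 145 8 18 0 78 1| grep "T target"
cat >> seg.py <<'E'
_,o,M=mugpts(); C={}
print("T eye-mug in tree",[(v@ut,v@vt,v[2]) for v in [o+M@[44.5,0,48]-T0]])
e=T0+200*up+119*(ut*np.cos(SL)+up*np.sin(SL))
for n,x,y in(("top",90,190),("side",130,95)):
    im=ctrl.get_image(n)[y:y+75,x:x+100,::-1]; C[n]=cv2.convertScaleAbs(cv2.resize(im,(400,300),interpolation=cv2.INTER_CUBIC),alpha=1.3)
    print("Q",n,"ball",(proj(n,e)-[x,y])*4,"eye",(proj(n,o+M@[44.5,0,48])-[x,y])*4,"opening corners",[((proj(n,o+M@[a,0,b])-[x,y])*4).round().tolist() for a,b in((31,26),(31,70),(57,70),(57,26),(68.5,81.5),(68.5,14.5))])
cv2.imwrite("pics/m8.png",np.hstack([cv2.resize(C["top"],(400,300)),C["side"]]))
E
python3 seg.py | grep -A2 "^[TQ]"
```

```text
t: 21.7
ee_pos: [463.9, 305.5, 204.8]
orientation: [-1.736, -0.826, -1.134]
ft_force: [1.3, 0.1, -2.4]
width: 60.3
grasp_force: 29.9
T target 145.0 8.0 18.0 0.0 ([0.8, 1.0, -0.7], [-0.002, 0.0, -0.001]) tcp [464.8 304.5 205.4]
T side pred [144.9 121.8] [172.4 164.3] [(array([167., 145., 170., 148.]), 0.59)]
T top pred [110.9 214.7] [155.6 251.8] [(array([110., 216., 137., 243.]), 0.94)]
T eye-mug in tree [(np.float64(145.99253102256188), np.float64(-0.7057839591908532), np.float64(253.59681921843583))]
Q top ball [186.6  91.3] eye [160.5 141.9] opening corners [[136.0, 140.0], [197.0, 165.0], [186.0, 144.0], [124.0, 119.0], [198.0, 142.0], [102.0, 103.0]]
Q side ball [177.5 159.8] eye [124.3 152.1] opening corners [[117.0, 164.0], [125.0, 180.0], [132.0, 141.0], [123.0, 127.0], [137.0, 128.0], [123.0, 107.0]]
```

View pics/m8.png

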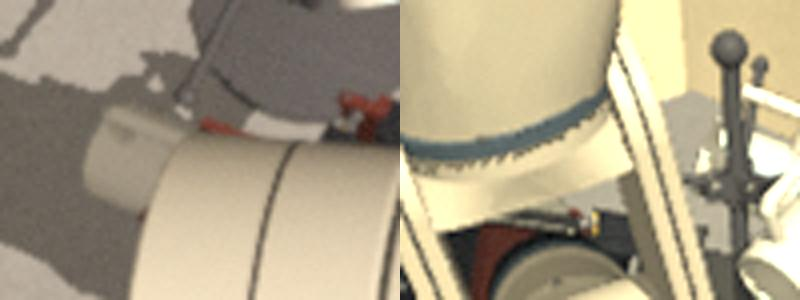

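The top crop shows the mug at (85–200, 105–215) next to the ball (183,98), as predicted. The arm hides the side view. I'll insert in small steps and watch the force.

```bash
python3 g2.py 122 8 18 0 78 1| grep "T target"; python3 -m creep '[{"translation":[0.8,1,-0.7],"angular":[0,0,0],"jaw":0.4},{"translation":[0.7,5,0],"angular":[0,0,0],"jaw":0.4},{"translation":[0.7,9,0.6],"angular":[0,0,0],"jaw":0.4},{"translation":[0.6,13,1.2],"angular":[0,0,0],"jaw":0.4},{"translation":[0.6,17,1.8],"angular":[0,0,0],"jaw":0.4},{"translation":[0.5,21,2.4],"angular":[0,0,0],"jaw":0.4},{"translation":[0.5,25,3],"angular":[0,0,0],"jaw":0.4},{"translation":[0.5,25,3],"angular":[0,0,0],"jaw":0.4}]'; python3 seg.py | grep -A2 "^[T]"; python3 g2.py 106 8 18 0 78 1| grep "T target"
```

```text
T target 122.0 8.0 18.0 0.0 ([0.6, 25.2, 2.5], [-0.002, 0.0, -0.002]) tcp [486.8 298.  196.8]
t: 23.0
ee_pos: [487.3, 298.3, 196.6]
orientation: [-1.736, -0.826, -1.134]
ft_force: [-0.8, 0.3, -2.2]
width: 60.4
grasp_force: 29.9
T side pred [154.2 123.2] [181.7 165.1] []
T top pred [115.5 205.7] [159.7 242.7] [(array([114., 210., 141., 233.]), 0.67)]
T eye-mug in tree [(np.float64(121.52938951655139), np.float64(-0.44613991026164257), np.float64(245.37430804631117))]
Q top ball [186.6  91.3] eye [178.6 105.7] opening corners [[154.0, 105.0], [215.0, 129.0], [204.0, 108.0], [143.0, 83.0], [216.0, 104.0], [121.0, 67.0]]
Q side ball [177.5 159.8] eye [162.1 157.1] opening corners [[154.0, 169.0], [164.0, 184.0], [170.0, 146.0], [160.0, 132.0], [176.0, 133.0], [160.0, 113.0]]
T target 106.0 8.0 18.0 0.0 ([-0.2, 17.1, 1.9], [-0.002, 0.0, -0.002]) tcp [502.2 293.4 190.8]
```

```bash
python3 -m creep '[{"translation":[0,1.5,0.2],"angular":[0,0,0],"jaw":0.4},{"translation":[0,3,0.3],"angular":[0,0,0],"jaw":0.4},{"translation":[0,4.5,0.5],"angular":[0,0,0],"jaw":0.4},{"translation":[0,6,0.7],"angular":[0,0,0],"jaw":0.4},{"translation":[0,7.5,0.8],"angular":[0,0,0],"jaw":0.4},{"translation":[0,9,1],"angular":[0,0,0],"jaw":0.4},{"translation":[0,9,1],"angular":[0,0,0],"jaw":0.4},{"translation":[0,9,1],"angular":[0,0,0],"jaw":0.4}]'; python3 g2.py 97 8 18 0 78 1| grep "T target"; python3 -c "
from h import *
t=[]
for i in range(6):
    ctrl.get_image('top'); t.append(ctrl.get_obs()['ft_force'])
print(np.mean(t,0),np.std(t,0))"
```

```text
t: 24.3
ee_pos: [495.1, 295.8, 193.6]
orientation: [-1.736, -0.826, -1.134]
ft_force: [0.4, -0.4, -2.6]
width: 60.2
grasp_force: 29.9
T target 97.0 8.0 18.0 0.0 ([-0.4, 17.5, 2.1], [-0.002, 0.0, -0.002]) tcp [510.8 290.9 187.4]
[-0.07886012  0.35977063 -2.35002655] [0.1360003  0.35257645 0.28565455]
```

```bash
python3 -m creep '[{"translation":[0,2.5,0.3],"angular":[0,0,0],"jaw":0.4},{"translation":[0,5,0.6],"angular":[0,0,0],"jaw":0.4},{"translation":[-0.2,7.5,0.9],"angular":[0,0,0],"jaw":0.4},{"translation":[-0.2,10,1.2],"angular":[0,0,0],"jaw":0.4},{"translation":[-0.2,12.5,1.5],"angular":[0,0,0],"jaw":0.4},{"translation":[-0.4,15,1.8],"angular":[0,0,0],"jaw":0.4},{"translation":[-0.4,17.5,2.1],"angular":[0,0,0],"jaw":0.4},{"translation":[-0.4,17.5,2.1],"angular":[0,0,0],"jaw":0.4}]'; python3 -c "
from h import *
t=[]
for i in range(6):
    ctrl.get_image('top'); t.append(ctrl.get_obs()['ft_force'])
print(np.mean(t,0),np.std(t,0))"; for a in "92 14 8 2" "88 18 0 2"; do python3 g2.py $a 78 1| grep "T target"; done
```

```text
t: 25.6
ee_pos: [511.0, 290.8, 187.4]
orientation: [-1.736, -0.826, -1.134]
ft_force: [-0.9, 0.1, -2.1]
width: 60.5
grasp_force: 29.9
[-0.01466693  0.17199065 -2.36047644] [0.51022222 0.15022984 0.30811711]
T target 92.0 14.0 8.0 2.0 ([3.6, 16.4, 0.6], [-0.138, 0.024, -0.151]) tcp [526.4 285.2 185.5]
T target 88.0 18.0 0.0 2.0 ([5.6, 29.3, -0.3], [-0.237, 0.028, -0.272]) tcp [538.1 279.4 183.5]
```

```bash
for a in "91 18 0 0"; do python3 g2.py $a 78 1| grep "T target"; done
```

```text
T target 91.0 18.0 0.0 0.0 ([3.8, 26.8, -0.4], [-0.237, 0.028, -0.272]) tcp [535.2 280.2 182.7]
```

```bash
python3 -m creep '[{"translation":[0.6,4.5,0],"angular":[-0.04,0.005,-0.045],"jaw":0.4},{"translation":[1.2,9,-0.1],"angular":[-0.08,0.01,-0.09],"jaw":0.4},{"translation":[1.9,13.4,-0.2],"angular":[-0.119,0.014,-0.136],"jaw":0.4},{"translation":[2.5,18,-0.3],"angular":[-0.158,0.019,-0.181],"jaw":0.4},{"translation":[3.2,22.4,-0.4],"angular":[-0.198,0.023,-0.227],"jaw":0.4},{"translation":[3.8,26.8,-0.4],"angular":[-0.237,0.028,-0.272],"jaw":0.4},{"translation":[3.8,26.8,-0.4],"angular":[-0.237,0.028,-0.272],"jaw":0.4},{"translation":[3.8,26.8,-0.4],"angular":[-0.237,0.028,-0.272],"jaw":0.4}]'
cat > ff.py <<'E'
from s5 import *
t=[]
for i in range(5):
    ctrl.get_image('top'); o=ctrl.get_obs(); t.append(np.r_[o['ft_force'],o['moment']*100])
print("T F,M*100",np.mean(t,0).round(2)); p,Rc,_=now(); Rm=Rc.as_matrix(); G0,Rt0=tool(np.zeros(3),np.eye(3),0,np.pi,64)
M=Rm@Rt0.T;G=p-Rm[:,2]*OFF;o=G-M@G0
for n,c in(("eye",[44.5,0,48]),("corner",[53.5,0,64])):
    v=o+M@c-T0; print("T",n,np.array([v@ut,v@vt,v[2]]),"arm z there",200+v@ut*np.tan(SL))
# tool components of: 10mm down, 10mm lateral(+vt), 10mm out(+ut)
for n,d in(("down",-up),("vt",vt),("ut",ut)): print("T 10mm",n,(10*Rc.inv().apply(d)).round(2))
E
python3 ff.py | grep ^T
```

```text
t: 26.9
ee_pos: [535.3, 280.3, 182.7]
orientation: [-1.832, -0.963, -1.483]
ft_force: [-0.3, 0.1, -2.4]
width: 60.0
grasp_force: 30.0
T F,M*100 [ -0.3   0.3  -2.5 -70.7  53.6  -0.1]
T eye [ 90.7   0.1 234.1] arm z there 233.90635316549438
T corner [ 95.   13.2 246.3] arm z there 235.5018452678088
T 10mm down [-9.8 -0.   2.1]
T 10mm vt [-2.   3.1 -9.3]
T 10mm ut [-0.6 -9.5 -3. ]
```

```bash
python3 -m creep '[{"translation":[0.8,-1.1,3.4],"angular":[0,0,0],"jaw":0.4},{"translation":[1.5,-2.3,6.8],"angular":[0,0,0],"jaw":0.4},{"translation":[2.2,-3.4,10.2],"angular":[0,0,0],"jaw":0.4},{"translation":[0.2,-3.4,10.6],"angular":[0,0,0],"jaw":0.4},{"translation":[-1.7,-3.4,11],"angular":[0,0,0],"jaw":0.4},{"translation":[-3.7,-3.4,11.4],"angular":[0,0,0],"jaw":0.4},{"translation":[-4.7,-3.4,11.7],"angular":[0,0,0],"jaw":0.4},{"translation":[-4.7,-3.4,11.7],"angular":[0,0,0],"jaw":0.4}]'; python3 ff.py | grep ^T
```

```text
t: 28.15
ee_pos: [538.4, 290.6, 175.5]
orientation: [-1.833, -0.963, -1.484]
ft_force: [-0.1, 0.7, -2.8]
width: 59.6
grasp_force: 30.0
T F,M*100 [ -0.1  -0.2  -2.3 -73.1  55.2  -1.1]
T eye [ 90.9 -11.  227.1] arm z there 233.9776965327068
T corner [ 95.1   2.2 239.2] arm z there 235.573117760728
T 10mm down [-9.8 -0.   2.1]
T 10mm vt [-2.   3.1 -9.3]
T 10mm ut [-0.6 -9.5 -3. ]
```

```bash
python3 -m creep '[{"translation":[-0.5,0,0.1],"angular":[0,0,0],"jaw":0.4},{"translation":[-1,0,0.2],"angular":[0,0,0],"jaw":0.4},{"translation":[-1.5,0,0.3],"angular":[0,0,0],"jaw":0.4},{"translation":[-2,0,0.4],"angular":[0,0,0],"jaw":0.4},{"translation":[-2,0,0.4],"angular":[0,0,0],"jaw":0.4},{"translation":[-2,0,0.4],"angular":[0,0,0],"jaw":0.4},{"translation":[-2,0,0.4],"angular":[0,0,0],"jaw":0.4},{"translation":[-2,0,0.4],"angular":[0,0,0],"jaw":0.4}]'; python3 ff.py | grep "T [Fc]"
```

```text
t: 29.4
ee_pos: [538.4, 290.7, 173.6]
orientation: [-1.832, -0.963, -1.484]
ft_force: [0.2, -0.1, -2.2]
width: 60.3
grasp_force: 30.0
T F,M*100 [  0.1  -0.1  -2.2 -70.8  53.4  -0.9]
T corner [ 95.2   2.2 237.1] arm z there 235.59808967481186
```

```bash
python3 -m creep '[{"translation":[-0.3,0,0.1],"angular":[0,0,0],"jaw":0.4},{"translation":[-0.6,0,0.1],"angular":[0,0,0],"jaw":0.4},{"translation":[-1,0,0.2],"angular":[0,0,0],"jaw":0.4},{"translation":[-1,0,0.2],"angular":[0,0,0],"jaw":0.4},{"translation":[-1,0,0.2],"angular":[0,0,0],"jaw":0.4},{"translation":[-1,0,0.2],"angular":[0,0,0],"jaw":0.4},{"translation":[-1,0,0.2],"angular":[0,0,0],"jaw":0.4},{"translation":[-1,0,0.2],"angular":[0,0,0],"jaw":0.4}]'; python3 ff.py | grep "T [Fc]"
```

```text
t: 30.65
ee_pos: [538.4, 290.7, 172.6]
orientation: [-1.832, -0.963, -1.484]
ft_force: [-0.8, -0.5, -3.7]
width: 60.5
grasp_force: 30.0
T F,M*100 [ -0.    0.3  -2.7 -73.4  56.5   2.1]
T corner [ 95.2   2.2 236.1] arm z there 235.59658384970538
```

```bash
python3 -m creep '[{"translation":[-0.3,0,0.1],"angular":[0,0,0],"jaw":0.4},{"translation":[-0.6,0,0.1],"angular":[0,0,0],"jaw":0.4},{"translation":[-1,0,0.2],"angular":[0,0,0],"jaw":0.4},{"translation":[-1,0,0.2],"angular":[0,0,0],"jaw":0.4},{"translation":[-1,0,0.2],"angular":[0,0,0],"jaw":0.4},{"translation":[-1,0,0.2],"angular":[0,0,0],"jaw":0.4},{"translation":[-1,0,0.2],"angular":[0,0,0],"jaw":0.4},{"translation":[-1,0,0.2],"angular":[0,0,0],"jaw":0.4}]'; python3 ff.py | grep "T [Fc]"
```

```text
t: 31.9
ee_pos: [538.4, 290.7, 171.6]
orientation: [-1.832, -0.963, -1.484]
ft_force: [-0.6, -0.1, -2.6]
width: 59.8
grasp_force: 30.0
T F,M*100 [  0.   -0.1  -2.4 -69.9  54.2   0.2]
T corner [ 95.2   2.2 235. ] arm z there 235.5948082764427
```

```bash
python3 -m creep '[{"translation":[-0.3,0,0.1],"angular":[0,0,0],"jaw":0.4},{"translation":[-0.6,0,0.1],"angular":[0,0,0],"jaw":0.4},{"translation":[-0.8,0,0.2],"angular":[0,0,0],"jaw":0.4},{"translation":[-0.8,0,0.2],"angular":[0,0,0],"jaw":0.4},{"translation":[-0.8,0,0.2],"angular":[0,0,0],"jaw":0.4},{"translation":[-0.8,0,0.2],"angular":[0,0,0],"jaw":0.4},{"translation":[-0.8,0,0.2],"angular":[0,0,0],"jaw":0.4},{"translation":[-0.8,0,0.2],"angular":[0,0,0],"jaw":0.4}]'; python3 ff.py | grep "T [Fc]"
```

```text
t: 33.15
ee_pos: [538.4, 290.7, 170.8]
orientation: [-1.832, -0.963, -1.484]
ft_force: [-0.0, -1.0, -2.1]
width: 60.6
grasp_force: 30.0
T F,M*100 [  0.3  -0.3  -3.  -73.3  56.2  -1.4]
T corner [ 95.2   2.1 234.3] arm z there 235.58781652986008
```

```bash
python3 -m creep '[{"translation":[-0.3,0,0.1],"angular":[0,0,0],"jaw":0.4},{"translation":[-0.6,0,0.1],"angular":[0,0,0],"jaw":0.4},{"translation":[-1,0,0.2],"angular":[0,0,0],"jaw":0.4},{"translation":[-1,0,0.2],"angular":[0,0,0],"jaw":0.4},{"translation":[-1,0,0.2],"angular":[0,0,0],"jaw":0.4},{"translation":[-1,0,0.2],"angular":[0,0,0],"jaw":0.4},{"translation":[-1,0,0.2],"angular":[0,0,0],"jaw":0.4},{"translation":[-1,0,0.2],"angular":[0,0,0],"jaw":0.4}]'; python3 ff.py | grep "T [Fc]"
```

```text
t: 34.4
ee_pos: [538.4, 290.7, 169.7]
orientation: [-1.832, -0.963, -1.484]
ft_force: [-0.2, 0.5, -3.0]
width: 60.2
grasp_force: 30.0
T F,M*100 [ -0.1   0.1  -2.1 -72.9  56.    0.8]
T corner [ 95.2   2.1 233.2] arm z there 235.60118068469973
```

```bash
python3 -m creep '[{"translation":[-0.3,0,0.1],"angular":[0,0,0],"jaw":0.4},{"translation":[-0.6,0,0.1],"angular":[0,0,0],"jaw":0.4},{"translation":[-1,0,0.2],"angular":[0,0,0],"jaw":0.4},{"translation":[-1,0,0.2],"angular":[0,0,0],"jaw":0.4},{"translation":[-1,0,0.2],"angular":[0,0,0],"jaw":0.4},{"translation":[-1,0,0.2],"angular":[0,0,0],"jaw":0.4},{"translation":[-1,0,0.2],"angular":[0,0,0],"jaw":0.4},{"translation":[-1,0,0.2],"angular":[0,0,0],"jaw":0.4}]'; python3 ff.py | grep "T [Fc]"
```

```text
t: 35.65
ee_pos: [538.4, 290.7, 168.9]
orientation: [-1.832, -0.963, -1.485]
ft_force: [-0.6, 0.3, 1.8]
width: 60.4
grasp_force: 29.9
T F,M*100 [-0.6  0.6  1.6 -8.1 11.8 10.7]
T corner [ 95.2   2.2 232.4] arm z there 235.58489793677344
```

Contact: support went from -2.3 to +1.6 N, so the arm now carries the whole mug (about 4 N) while it is still gripped. I'll release gently.

```bash
python3 -m creep '[{"translation":[0,0,0],"angular":[0,0,0],"jaw":0.69},{"translation":[0,0,0],"angular":[0,0,0],"jaw":0.71},{"translation":[0,0,0],"angular":[0,0,0],"jaw":0.73},{"translation":[0,0,0],"angular":[0,0,0],"jaw":0.76},{"translation":[0,0,0],"angular":[0,0,0],"jaw":0.8},{"translation":[0,0,0],"angular":[0,0,0],"jaw":0.85},{"translation":[0,0,0],"angular":[0,0,0],"jaw":0.92},{"translation":[0,0,0],"angular":[0,0,0],"jaw":0.92}]'; python3 seg.py | grep "^[T]"; python3 ff.py | grep "T [Fc]"
```

```text
t: 36.9
ee_pos: [538.4, 290.7, 168.7]
orientation: [-1.832, -0.963, -1.484]
ft_force: [-0.2, -0.1, 0.7]
width: 80.8
grasp_force: 0.0
T side pred [170.6 128.3] [194.4 169.1] [(array([298., 142., 454., 277.]), 0.74)]
T top pred [121.9 190.2] [164.  228.8] [(array([122., 142., 202., 204.]), 0.51), (array([239., 151., 254., 176.]), 0.46)]
T eye-mug in tree [(np.float64(90.92748624425484), np.float64(-10.922866055334666), np.float64(220.0642115702396))]
T F,M*100 [  0.3  -0.3  -0.1 -35.1  31.9   0.2]
T corner [ 95.2   2.2 232.2] arm z there 235.59079685286596
```

```bash
python3 -m creep '[{"translation":[0,0,-5],"angular":[0,0,0],"jaw":0.92},{"translation":[0,0,-12],"angular":[0,0,0],"jaw":0.92},{"translation":[0,0,-20],"angular":[0,0,0],"jaw":0.92},{"translation":[0,0,-30],"angular":[0,0,0],"jaw":0.92},{"translation":[0,0,-40],"angular":[0,0,0],"jaw":0.92},{"translation":[0,0,-50],"angular":[0,0,0],"jaw":0.92},{"translation":[0,0,-60],"angular":[0,0,0],"jaw":0.92},{"translation":[0,0,-70],"angular":[0,0,0],"jaw":0.92}]'; python3 ff.py | grep "T [F]"; python3 -c "
from h import *
p,Rc,o=now(); print(o['qpos'].round(2)); print((100*Rc.inv().apply([-1,-.3,0])).round(),(100*Rc.inv().apply([0,0,1])).round())"
```

```text
t: 38.45
ee_pos: [499.2, 233.7, 183.4]
orientation: [-1.832, -0.963, -1.484]
ft_force: [0.7, -0.4, 0.3]
width: 80.7
grasp_force: 0.0
T F,M*100 [  0.4   0.1  -0.1 -36.5  30.5  -0.4]
[-0.17  0.7   2.39  1.99  1.34 -1.52]
[-17. -65. -80.] [ 98.   0. -21.]
```

```bash
python3 -m creep '[{"translation":[0,0,-4],"angular":[0,0,0],"jaw":0.92},{"translation":[0,0,-8],"angular":[0,0,0],"jaw":0.92},{"translation":[0,0,-12],"angular":[0,0,0],"jaw":0.92},{"translation":[0,0,-16],"angular":[0,0,0],"jaw":0.92},{"translation":[0,0,-20],"angular":[0,0,0],"jaw":0.92},{"translation":[0,0,-24],"angular":[0,0,0],"jaw":0.92},{"translation":[0,0,-28],"angular":[0,0,0],"jaw":0.92},{"translation":[0,0,-28],"angular":[0,0,0],"jaw":0.92}]'
python3 - <<'E'
from h import *
for n in("top","side"):
    a=ctrl.get_image(n).astype(int)
    b=ctrl.get_image(n).astype(int)
    print(n,"diff",np.abs(a-b).max(), [(l,[(np.round(d["rect"]).tolist(),round(d["score"],2)) for d in ctrl.look_for(n,l)[:3]]) for l in("mug","tree","lid")])
a=ctrl.get_image("top").astype(int); w=(a.min(2)>150)&True
n,lab,st,c=cv2.connectedComponentsWithStats(w[185:245,100:175].astype(np.uint8)); print(st[1:][st[1:,4]>40],c[1:][st[1:,4]>40])
print(ctrl.get_obs()["t"],ctrl.get_obs()["ee_pos"])
E
```

```text
t: 39.7
ee_pos: [484.0, 211.4, 189.1]
orientation: [-1.833, -0.963, -1.485]
ft_force: [-0.4, -0.6, 0.6]
width: 80.9
grasp_force: 0.0
top diff 31 [('mug', []), ('tree', [([122.0, 138.0, 201.0, 222.0], 0.59)]), ('lid', [([281.0, 116.0, 403.0, 177.0], 0.86)])]
side diff 44 [('mug', [([224.0, 353.0, 298.0, 384.0], 0.47)]), ('tree', [([206.0, 105.0, 248.0, 208.0], 0.96)]), ('lid', [([298.0, 144.0, 455.0, 275.0], 0.82)])]
[[ 43  18  18  21 166]] [[52.38554217 27.61445783]]
40.25 [483.97269847 211.82111615 189.05534924]
```

```bash
python3 - <<'E'
from h import *
a=ctrl.get_image("top").astype(int)
for y in range(186,240,3): print(y," ".join("%3d%s"%(a[y,x].mean(),"r" if a[y,x,0]>1.5*a[y,x,1] else " ") for x in range(112,176,3)))
# predicted held mug outline before release at ee (538.4,290.7,168.7)
E
sed -e 's/^p,Rc,_=now(); Rm.*/p=np.array([538.4,290.7,168.7]);Rc=R.from_rotvec([-1.832,-.963,-1.484]);Rm=Rc.as_matrix()/' seg.py > seg2.py
cat >> seg2.py <<'E'
for n in("top","side"): print("Z",n,[(k,proj(n,o+M@v).round().tolist()) for k,v in (("foot+y",[0,31,88]),("foot-y",[0,-31,88]),("mouth+y",[0,31,0]),("mouth-y",[0,-31,0]),("h",[63,0,76]),("h2",[63,0,20]))])
E
python3 seg2.py | grep ^Z
```

```text
186 132  131  129  129  133  134  134  134  133   65   55   55   53   75   42   44   39   30   35   74   79  113 
189 134  134  133  132  131  132  133  133  131   77   79   74   74   74   72   73   58   40   50   64   80  110 
192  94  129  131  129  133  136  171  164  144   78   75   65   78   74   77   76   76   77   71   70   79   87 
195  73   81  130  134  126  151  178  175  163  109  119   71   67   75   76   75   78   79   79   80   80   77 
198  74   75   78  121  114  119  154  169  149  110  110   87   85   76   77   78   78   77   81   80   82   85 
201  77   77   79   93  116  112  113  114  104  128   72  148  148   99   78   75   77   81   82   83   81   80 
204  81   76   78  109  114  116  115  111  116   97   93  174  165  152  117   76   77   75   81   82   82   81 
207  78   77   79   98  109  110  115  115  112  115  108  173  175  170  156  134   85   75   81   80   82   83 
210  78   77   78   80   99  108  112  114   78   70  111   94  172  178  179  170  162   55   71   78   79   80 
213  79   77   78   80   78  108  107   84   42   88  115   92  158  190  
[... 588 characters left out ...]
   76   74   86  129 
231  77   78   77   76   80   79   74   76   76   76   76  121   77   74   78  118   82   88   81   76  128  131 
234  81   78   77   76   73   75   75   77   75   75   77   81   78   74   77   78   79   79   78  108  131  129 
237  77   76   79   79   77   78   80   80   76   74   78   76   72   79   77   76   74   75   77  117  118  132 
Z top [('foot+y', [148.0, 228.0]), ('foot-y', [163.0, 209.0]), ('mouth+y', [123.0, 210.0]), ('mouth-y', [138.0, 191.0]), ('h', [143.0, 209.0]), ('h2', [126.0, 197.0])]
Z side [('foot+y', [171.0, 159.0]), ('foot-y', [193.0, 158.0]), ('mouth+y', [173.0, 150.0]), ('mouth-y', [194.0, 149.0]), ('h', [180.0, 135.0]), ('h2', [181.0, 130.0])]
```

The mug shows in the top view exactly where it was left hanging. The tree and lid are unchanged and the gripper is clear, so I'm handing in.

```bash
python3 -c "
from workcell import ctrl
print(ctrl.close_job())"
```

```text
the job is handed in; nothing more can be done
None
```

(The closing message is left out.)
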